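# Unstack a module from between its spacer plates

## Robot

A 6-joint arm with a two-finger parallel gripper is mounted at the origin on a cart in front of the work surface, level with it; the furniture and walls round the work are solid. World frame = base frame: x ahead of the robot, y to its left, z up, the work surface at z = 0. Lengths are in m, angles in rad, forces in N, time in s.
With the tool pointing down it reaches from about 0.3 to 0.875 m from the base axis. Payload 6.4 kg.
Tool frame: the origin (TCP) lies midway between the tips of the shut fingers; the grasp point (between the pads) lies 19 mm behind it; z points along the fingers, y is the line along which they close (so a half turn about z gives the same grasp; the last joint's range is limited). The gripper opens to 85 mm and grips with 20 to 120 N. Pads are 22 mm wide; open, the fingers measure 114 mm over their backs; the gripper's body (76 mm by 85 mm) begins 54 mm behind the grasp point. The pads swing forward as they close: fully open they stand 13 mm farther back than shut.
Start: joints at [-1.432, 0.181, 1.607, -0, 1.354, -0.206], TCP at [0.194, -0.541, 0.211] pointing down, gripper open.
Joint ranges: [-2.99, 2.99], [-0.89, 2.07], [0.3, 2.58], [-1.14, 4.28], [0, 2.63], [-3.12, 3.12]. Speed limits (rad/s): [2.57, 2.57, 3.01, 3.14, 3.14, 3.14].

## Interface

Orientations are given as a unit quaternion [w, x, y, z].
In Python, from bench import ctrl gives the robot as it stands. The module is installed in compiled form; this text tells all that it offers.
- The arm moves only by the tool move_arm, never from a script. Its argument "plan" is one flat list of numbers, 6 for each row, row after row: the shift along the world's x, y, z in units of 50 mm (1.0 is 50 mm), then the turn, a rotation vector about the world's x, y, z in rad. A call has 1 to 10 rows; each row is the pose to reach, as a shift and turn from the pose commanded when the call began; what a row does not reach only later rows make up. A row lasts 1/8 s, in which the tool goes at most 62.5 mm and 10.7 degrees, less where a joint would pass 70% of its speed; a pose out of reach is approached as far as the arm can. A call with a gripper value outside its range is refused whole. "grip" is the finger opening in mm, from 0 to 85.4, set as the call begins (left out, the last holds). The fingers move at their own pace and stop on an object; the grip force is fixed at half the most. Time passes only in rows, so rows that repeat a pose let the fingers close. It gives the time, the measured TCP pose, the force, the opening and the grip force at its end, in the units of the state.
- ctrl.get_obs(): the state, without advancing time (a new reading comes with each control period).
- ctrl.camera(name): name is "scene" or "side" or "wrist"; returns a dict with "pixels" (384x512x3 uint8, red, green, blue), "fx", "fy", "cx", "cy" (pixels), "origin" and "attitude" of the camera in the world. Camera axes: x right, y down, z forward; pixel columns grow to the right and rows downward; lengths in m; the calibration is good to about 2 mm. A picture is of the moment at which its call begins. There is no depth.
- ctrl.hand_in(): hands the job in; it is judged then, once.
The state is a dict: "time_s": time; "q": joint angles; "dq": joint speeds; "joint_efforts": joint torques, N m; "eef_pos": TCP position; "eef_rot": TCP orientation; "wrist_force": force on the tool from outside, world axes, zero at the start; "torque": the same for the moment, N m; "opening": opening from 0.0 (shut) to 1.0 (fully open); "grasp_force": force on a finger pad.
Only numpy, scipy, OpenCV 4.12 (cv2) and the standard library are available. Lean on these libraries where they do the work, as an engineer would, in place of code of your own. Each camera call takes 0.05 s, during which the arm holds its last target. There are 200 camera calls.

## Task

Take apart the stack on the sloping stand: set the grey module gently down flat on the black pad, right way up, inside the yellow border or nearly so and lengthways with the pad, and make a pile of the two aluminium spacer plates on the blue rack, one squarely on the other, lengthways on the rack's centre line and each with its short end pushed right up against the rack's steel stop. Set everything down gently without dropping or ramming it, and leave the side cutters, tape roll and screw jar where they are.

Things in the scene. Friction and masses are not known exactly. Their poses are not given: they have to be found in the camera images.
- spacer_high_c (a point): upper spacer plate: plain aluminium plate 110 x 60 x 12 mm with rounded edges and a black dot near each corner, 0.14 to 0.24 kg, lying on top of the module in the stack. Point at its centre (6 mm from both faces); its long side (x) lies up the slope of the stand and its z is square to its broad face; width (y) is the 60 mm to grip
- spacer_low_c (a point): lower spacer plate, identical (110 x 60 x 12 mm, 0.14 to 0.24 kg), at the bottom of the stack under the module, on the bed of the stand. Point at its centre; its long side (x) lies up the slope of the stand and its z is square to its broad face; width (y) is the 60 mm to grip
- module_c (a point): light-grey moulded module, a box 47 mm wide (its x) x 74 mm long (its y) x 27 mm high (its z), 0.13 to 0.22 kg, between the two spacer plates, its long side up the slope. Point at its centre, half-way up. Both spacers reach about 6 mm past it on each long side, so the fingertips have to stay above the lower spacer when they take it
- stand: fixed sloping stand that holds the stack. Origin on the bench under the middle of the bed; x points uphill (horizontally), y across. The bed is a grey strip 116 mm long, only 36 mm wide (the plates overhang it), middle 62 mm above the bench, sloping up 30 degrees towards +x, so the stack's normal leans 30 degrees towards -x
- stand_stop (a point): middle of the top edge of the steel stop plate (50 mm wide, 3 mm thick) at the foot of the slope, which keeps the stack from sliding; it stands 51 mm out of the bed, square to it, about level with the top of the stack
- stand_lamp (a point): middle of the white lamp bar (22 x 165 x 14 mm, long side along the stand's y) that hangs over the stack, 245 mm above the bench, and bars the way straight down; along the stack's leaning normal the way is free. Its post (14 mm thick) stands 40 mm further along the stand's +x and 78 mm towards its +y
- rack: fixed pile rack for the spacer plates: blue plinth 118 mm long (x) and 40 mm wide (y), top face 24 mm above the bench (plates overhang it 10 mm on each side), on a dark foot 140 x 76 x 5 mm. Origin on the bench under the middle of the foot. At its +x end stands the steel stop, 50 mm wide, 6 mm thick, 30 mm higher than the plinth's top
- rack_stop (a point): point on the face of the rack's stop that looks along -x of the rack, on the centre line, at the height of the plinth's top (24 mm above the bench), axes as rack. A plate that lies with its short end against the stop has its centre 55 mm from here along -x of the rack; first layer: 6 mm above this point, second: 18 mm; fingers that reach below the second plate meet the sides of the first
- pad: fixed black rubber pad 130 (x) x 90 (y) x 6 mm with a yellow border line, where the module goes. Origin on the bench under its middle
- pad_top (a point): middle of the pad's top face, 6 mm above the bench, axes as pad
- side_cutters: bystander: red-handled side cutters, 41 x 122 x 11 mm, lying loose on the bench; origin under the middle
- tape_roll: bystander: roll of cream masking tape, 80 mm across, 19 mm high, lying loose; origin under the middle
- screw_jar: bystander: glass jar with a green lid, 69 mm across, 100 mm high, standing loose; origin under the middle
Not all that is in view belongs to the job. What is shaped like the rack but turquoise is not meant.

How it is judged:
By the outcome, as a careful person would: the job done as asked, in the order asked, and still so for the second after the job is handed in, with the robot touching nothing.
It also fails if it takes over 72 s, if anything falls off the work surface, if the arm or the gripper's body presses on something with over 40 N, if the wrist force passes 120 N, or if a joint passes its speed limit or range.

## Working session

There is one attempt and no reset: what is moved stays moved. The work goes in short steps, Python scripts to look and compute and a tool call to move; the robot and the scene stay as the last step left them, time stands still between calls to the robot, and variables do not carry over. Pictures are saved under pics/ and viewed, at most 10 in all, crops included, and the job is handed in when it is done.

Besides the shell and the picture viewer there is one more tool, called by a JSON object that holds its "fn" and its "kwargs". move_arm: Moves the arm, as the interface text tells. Its arguments: {"type":"object","properties":{"plan":{"type":"array"},"grip":{"type":"number"}},"required":["plan"]}

```bash
mkdir -p pics
python3 - <<'E'
from bench import ctrl
import cv2,json,numpy as np
o=ctrl.get_obs();print({k:np.round(v,3).tolist() for k,v in o.items()})
ims=[]
for n in("scene","side","wrist"):
    c=ctrl.camera(n);p=c.pop("pixels");cv2.imwrite(f"pics/{n}0.png",p[:,:,::-1]);print(n,{k:np.round(v,4).tolist() for k,v in c.items()})
E
```

```text
{'time_s': 0.0, 'q': [-1.432, 0.182, 1.608, 0.0, 1.354, -0.206], 'dq': [-0.0, -0.003, -0.001, -0.001, -0.0, 0.001], 'joint_efforts': [-0.003, -44.488, -35.134, -0.0, 0.009, -0.0], 'eef_pos': [0.194, -0.541, 0.21], 'eef_rot': [-0.001, 0.985, 0.172, 0.0], 'wrist_force': [0.301, 0.863, -0.27], 'torque': [-0.01, 0.008, -0.023], 'grasp_force': 0.0, 'opening': 1.0}
scene {'fx': 413.0485, 'fy': 413.0485, 'cx': 257.5564, 'cy': 191.4261, 'origin': [0.1244, -1.0161, 1.0823], 'attitude': [-0.3367, 0.8973, -0.2669, 0.1017]}
side {'fx': 475.6352, 'fy': 475.6352, 'cx': 250.6736, 'cy': 193.2703, 'origin': [0.4211, -1.4089, 0.9723], 'attitude': [-0.4397, 0.8948, -0.0692, 0.0348]}
wrist {'fx': 308.8232, 'fy': 308.8232, 'cx': 259.6598, 'cy': 189.0081, 'origin': [0.2573, -0.5175, 0.374], 'attitude': [0.1101, 0.8102, -0.5703, -0.0789]}
```

View pics/scene0.png

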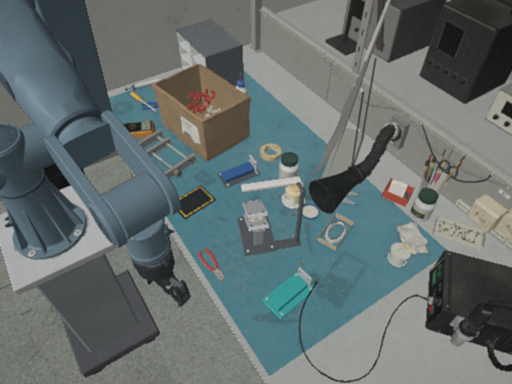

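View pics/side0.png

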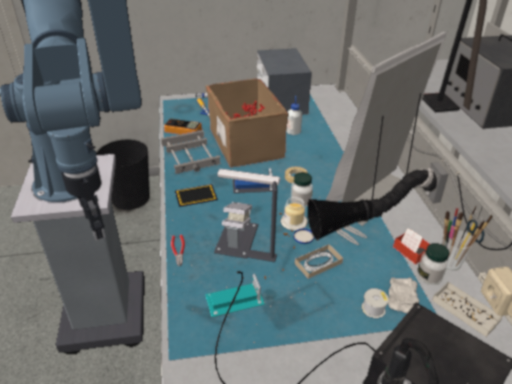

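Scene view: stack about (257,215) under the white lamp bar (270,185); blue rack (238,172) with its stop at (253,163); pad (195,202). The turquoise decoy is at (290,295), the cutters at (210,263), the tape at (270,152) and the jar at (289,165). In the side view the stack is at (237,215), the rack at (255,184), the pad at (196,195) and the decoy at (233,300).

```bash
cat > h.py <<'E'
import numpy as np,cv2
from scipy.spatial.transform import Rotation as R
def rot(q): return R.from_quat([q[1],q[2],q[3],q[0]])
def ray(c,uv):
    uv=np.atleast_2d(np.float64(uv)); d=np.c_[(uv[:,0]-c['cx'])/c['fx'],(uv[:,1]-c['cy'])/c['fy'],np.ones(len(uv))]
    d=rot(c['attitude']).apply(d); return d/np.linalg.norm(d,axis=1)[:,None]
def onz(c,uv,z):
    d=ray(c,uv);o=np.array(c['origin']); return o+d*((z-o[2])/d[:,2])[:,None]
def tri(obs):  # [(cam,uv),...] -> point, residual
    A=0;b=0;L=[]
    for c,uv in obs:
        d=ray(c,uv)[0];P=np.eye(3)-np.outer(d,d);A=A+P;b=b+P@np.array(c['origin']);L.append((P,np.array(c['origin'])))
    x=np.linalg.solve(A,b);return x,max(np.linalg.norm(P@(x-o)) for P,o in L)
def proj(c,X):
    p=rot(c['attitude']).inv().apply(np.atleast_2d(X)-np.array(c['origin']));return np.c_[c['fx']*p[:,0]/p[:,2]+c['cx'],c['fy']*p[:,1]/p[:,2]+c['cy']]
E
python3 - <<'E'
from h import *
from bench import ctrl
np.set_printoptions(precision=3,suppress=True)
s=ctrl.camera("scene");d=ctrl.camera("side")
for n,a,b in[("stack",(257,210),(237,210)),("rack",(238,172),(254,184)),("pad",(195,202),(196,195)),("lampL",(242,187),(220,174)),("lampR",(300,181),(277,182)),("post base",(299,243),(272,257))]:
    print(n,*tri([(s,a),(d,b)]))
for n,a in[("pad",(195,202)),("cutter",(210,263)),("tape",(270,152)),("jar",(289,178)),("decoy",(290,295))]: print(n,onz(s,a,0.01))
o=ctrl.get_obs()
w=ctrl.camera("wrist");T=rot(o['eef_rot']);print("cam in tool",T.inv().apply(np.array(w['origin'])-o['eef_pos']),(T.inv()*rot(w['attitude'])).as_rotvec(), T.as_matrix())
p=s['pixels'][135:270,160:340,::-1];cv2.imwrite("pics/crop.png",cv2.resize(p,None,fx=4.4,fy=4.4,interpolation=cv2.INTER_CUBIC))
E
```

```text
stack [ 0.548 -0.368  0.107] 0.0038714119255979554
rack [ 0.639 -0.104 -0.007] 0.0014085669371208184
pad [ 0.436 -0.159  0.011] 0.0011525880629900676
lampL [ 0.504 -0.359  0.231] 0.0029704311454431284
lampR [ 0.644 -0.437  0.244] 0.002252163912770115
post base [ 0.627 -0.486  0.02 ] 0.0002120830594560336
pad [[ 0.438 -0.157  0.01 ]]
cutter [[ 0.365 -0.393  0.01 ]]
tape [[ 0.788 -0.093  0.01 ]]
jar [[ 0.769 -0.241  0.01 ]]
decoy [[ 0.504 -0.609  0.01 ]]
cam in tool [ 0.067 -0.001 -0.164] [-0.213 -0.214  1.561] [[ 0.941  0.338 -0.   ]
 [ 0.338 -0.941  0.001]
 [ 0.    -0.001 -1.   ]]
```

View pics/crop.png

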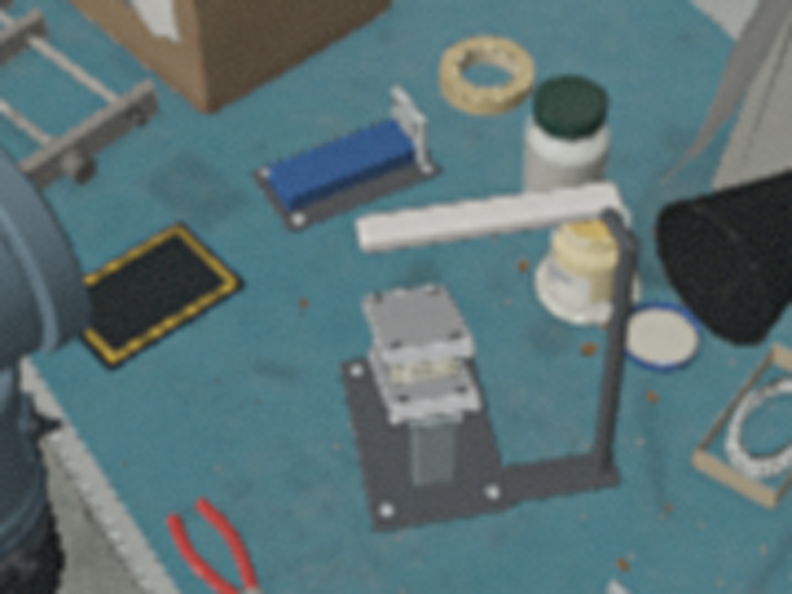

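The list of look-alikes for each target:
- **Rack:** blue at scene (238,172) against turquoise at (290,295). I choose the blue one.
- **Pad:** black with a yellow border at (195,202), with the dark stand foot near (257,240) as the look-alike.
- **Stack:** plates at (257,215) against the cardboard tray at (337,232).

The crop confirms these choices: the stack has a dotted plate, a cream-grey module and a second plate beneath it. Uphill points toward the camera, since the post is at lamp-bar end (300,181).

Next I look from above with the wrist camera.

{"fn": "move_arm", "kwargs": {"plan": [1,1.5,2,0,0,0,5.6,6.8,4.2,0,0,0.7,5.6,6.8,4.2,0,0,0.7,5.6,6.8,4.2,0,0,0.7,5.6,6.8,4.2,0,0,0.7,5.6,6.8,4.2,0,0,0.7,5.6,6.8,4.2,0,0,0.7,5.6,6.8,4.2,0,0,0.7,5.6,6.8,4.2,0,0,0.7,5.6,6.8,4.2,0,0,0.7]}}

```text
time_s: 1.55
eef_pos: [0.4742, -0.2011, 0.4207]
eef_rot: [-0.0, 0.866, 0.499, -0.0]
wrist_force: [0.6, 0.2, -0.5]
opening: 1.001
grasp_force: 0.0
```

```bash
cat >> h.py <<'E'
import pickle
def snap(name,cam="wrist"):
    from bench import ctrl
    c=ctrl.camera(cam);cv2.imwrite(f"pics/{name}.png",c['pixels'][:,:,::-1]);pickle.dump(c,open(f"pics/{name}.pkl","wb"));return c
def load(name): return pickle.load(open(f"pics/{name}.pkl","rb"))
E
python3 -c "
from h import *
from bench import ctrl
snap('w1');o=ctrl.get_obs();print(o['time_s'],o['eef_pos'],o['eef_rot'],o['q'],o['dq'])"
```

```text
1.6 [ 0.47381047 -0.2015642   0.42038056] [-5.17531997e-04  8.66770720e-01  4.98706389e-01 -4.34239642e-04] [-6.32789788e-01 -4.51430968e-02  1.43548957e+00 -3.82564486e-04
  1.75254388e+00 -1.06273999e-01] [-0.01919579  0.0013729   0.0043694   0.00165418  0.0017471   0.00150041]
```

View pics/w1.png

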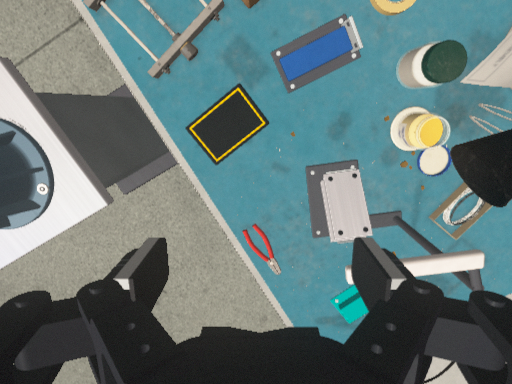

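w1 shows the pad at (228,124), the rack at (318,53) with its stop at (355,33), and the top plate with its 4 dots near (347,203). The stand foot is at (330,200), the lamp bar at (425,265), the cutters at (262,248) and the decoy at (350,302).

Run:
```python
from h import *
np.set_printoptions(precision=3,suppress=True)
c=load('w1');im=cv2.cvtColor(c['pixels'],cv2.COLOR_RGB2HSV)
def rect(m,n):
    cs,_=cv2.findContours(m.astype(np.uint8),cv2.RETR_EXTERNAL,cv2.CHAIN_APPROX_NONE)
    for k in sorted(cs,key=cv2.contourArea)[::-1][:2]:
        print(n,cv2.contourArea(k),np.round(cv2.minAreaRect(k),1) if 0 else cv2.minAreaRect(k), cv2.boxPoints(cv2.minAreaRect(k)).round(1).tolist())
h,s,v=cv2.split(im);print(h[53,318],s[53,318],v[53,318],'Y',im[89,238],'plate',im[205,347],'dot',im[178,354],'stop',im[33,357])
rect((abs(h.astype(int)-h[53,318])<6)&(s>120),'rack')
rect((h>15)&(h<32)&(s>120)&(np.indices(h.shape)[1]<300),'pad')
g=c['pixels'][155:250,300:385].copy();
cv2.imwrite('pics/g.png',cv2.resize(g[:,:,::-1],None,fx=6,fy=6,interpolation=cv2.INTER_NEAREST))
# predicted view for candidate poses
Tt=np.array([.067,-.001,-.164]);Rc=R.from_rotvec([-.213,-.214,1.561])
R0=rot([0,.8668,.4987,0])
for rv,p in[((-.456,.257,0),(.62,-.25,.36)),((-.456,.257,0),(.60,-.15,.40)),((0,0,0),(.62,-.36,.40)),((-.2,.11,0),(.62,-.30,.40))]:
    Rt=R.from_rotvec(rv)*R0;q=(Rt*Rc).as_quat();cc=dict(c,origin=np.array(p)+Rt.apply(Tt),attitude=[q[3],*q[:3]])
    print(p,cc['origin'],proj(cc,[[.55,-.368,.107],[.64,-.104,.02],[.437,-.158,.006]]).round().tolist())
```

```text
107 179 167 Y [ 27 255 251] plate [  8  15 207] dot [  7  14 167] stop [ 21   8 212]
rack 1709.5 ((315.93212890625, 53.3682861328125), (24.8374080657959, 74.05427551269531), 62.74467086791992) [[277.29998779296875, 59.29999923706055], [343.20001220703125, 25.399999618530273], [354.5, 47.5], [288.70001220703125, 81.4000015258789]]
rack 48.5 ((442.35540771484375, 163.58534240722656), (14.12934398651123, 33.10303497314453), 25.769330978393555) [[428.79998779296875, 175.39999389648438], [443.20001220703125, 145.60000610351562], [455.8999938964844, 151.8000030517578], [441.5, 181.60000610351562]]
pad 2837.0 ((226.8902587890625, 124.48780822753906), (45.91508483886719, 64.8121109008789), 51.34019470214844) [[187.1999969482422, 126.80000305175781], [237.89999389648438, 86.30000305175781], [266.5, 122.19999694824219], [215.89999389648438, 162.6999969482422]]
pad 3.5 ((292.9000244140625, 133.80001831054688), (3.130495071411133, 1.7888542413711548), 63.43495178222656) [[291.3999938964844, 132.8000030517578], [293.0, 132.0], [294.3999938964844, 134.8000030517578], [292.79998779296875, 135.60000610351562]]
(0.62, -0.25, 0.36) [ 0.689 -0.128  0.469] [[258.0, 145.0], [204.0, -121.0], [112.0, 30.0]]
(0.6, -0.15, 0.4) [ 0.669 -0.028  0.509] [[297.0, 166.0], [267.0, -37.0], [177.0, 70.0]]
(0.62, -0.36, 0.4) [ 0.653 -0.302  0.564] [[223.0, 177.0], [189.0, -7.0], [110.0, 94.0]]
(0.62, -0.3, 0.4) [ 0.67  -0.211  0.545] [[242.0, 165.0], [200.0, -44.0], [119.0, 70.0]]
```

View pics/g.png

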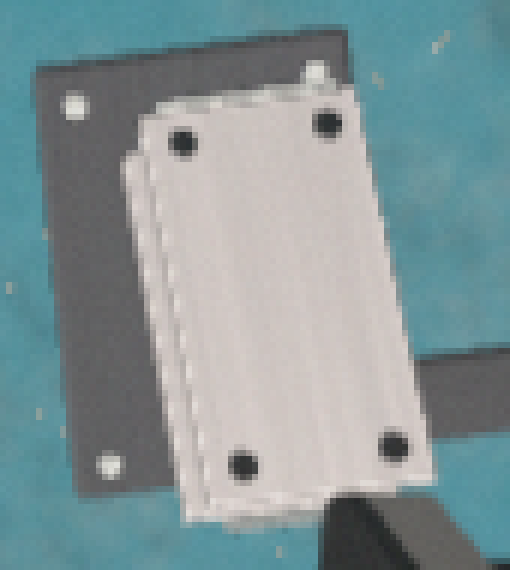

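The crop shows the upper plate with its four dots at crop (183,142), (328,124), (243,465) and (396,447), divided by 6 and added to (300,155). I take two more wrist views.

{"fn": "move_arm", "kwargs": {"plan": [2,0.5,-2,0,0,0,2,0.5,-2,0,0,0,2,0.5,-2,0,0,0,2,0.5,-2,0,0,0,2,0.5,-2,0,0,0]}}

```text
time_s: 2.22
eef_pos: [0.574, -0.1774, 0.3232]
eef_rot: [0.001, 0.867, 0.498, 0.0]
wrist_force: [0.1, -0.3, 0.4]
opening: 1.002
grasp_force: 0.0
```

```bash
python3 -c "
from h import *
snap('w2')"
```

{"fn": "move_arm", "kwargs": {"plan": [0.5,-1,0.2,-0.15,0.09,0,0.9,-1.5,0.6,-0.3,0.17,0,0.9,-1.5,0.6,-0.456,0.257,0,0.9,-1.5,0.6,-0.456,0.257,0,0.9,-1.5,0.6,-0.456,0.257,0,0.9,-1.5,0.6,-0.456,0.257,0]}}

```text
time_s: 3.02
eef_pos: [0.6188, -0.2524, 0.3529]
eef_rot: [0.132, 0.838, 0.481, -0.221]
wrist_force: [-0.9, -0.4, 0.0]
opening: 1.003
grasp_force: 0.0
```

```bash
python3 -c "
from h import *
a=snap('w3')['pixels']
b=load('w2')['pixels']
m=np.vstack([a,b])[:,:,::-1];cv2.imwrite('pics/m.png',cv2.resize(m,(400,600)) if 0 else np.hstack([cv2.resize(a,(800,600))])[:,:,::-1])
cv2.imwrite('pics/w2c.png',b[:,:,::-1])
from bench import ctrl
o=ctrl.get_obs();print(o['eef_pos'],o['eef_rot'],o['q'])"
```

```text
[ 0.61876999 -0.25242896  0.35277226] [ 0.13229744  0.83791101  0.4809402  -0.22158308] [-0.31544256  0.42840816  1.10340397 -0.51593866  1.70201336  0.16833279]
```

View pics/m.png

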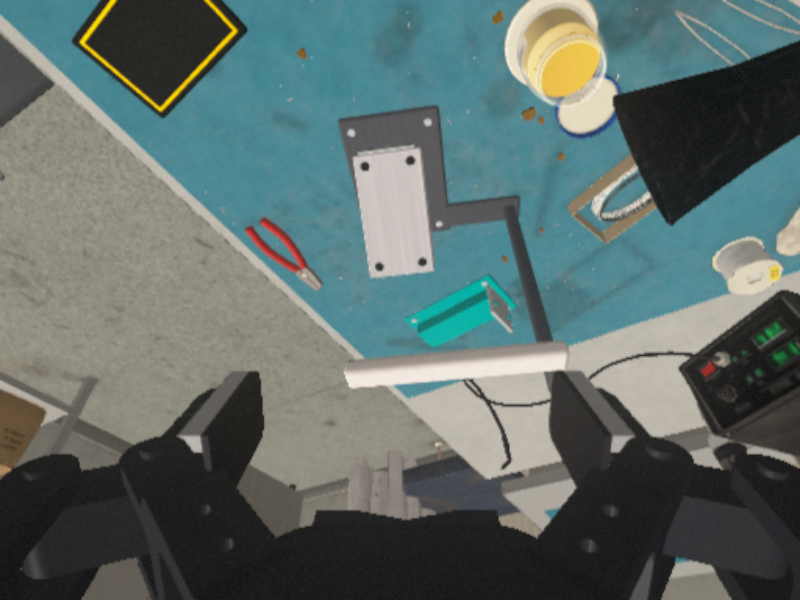

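w3 (800x600 scale) shows the plate dots at (364,167), (410,160), (379,267) and (422,261), the lamp bar at (455,362), and the pad at (160,40).

Run:
```python
from h import *
np.set_printoptions(precision=4,suppress=True)
c1,c2,c3=load('w1'),load('w2'),load('w3')
def dot(c,uv):
    g=cv2.cvtColor(c['pixels'],cv2.COLOR_RGB2GRAY).astype(float);x,y=map(round,uv);r=3
    w=g[y-r:y+r+1,x-r:x+r+1];w=np.clip(w.max()*.85-w,0,None);yy,xx=np.mgrid[y-r:y+r+1,x-r:x+r+1];return (w*xx).sum()/w.sum(),(w*yy).sum()/w.sum()
d1=[(300+a/6-.5,155+b/6-.5) for a,b in((183,142),(328,124),(243,465),(396,447))]
d3=[(a*.64,b*.64) for a,b in((364,167),(410,160),(379,267),(422,261))]
P=[]
for a,b in zip(d1,d3):
    a=dot(c1,a);b=dot(c3,b);p,r=tri([(c1,a),(c3,b)]);P.append(p);print(a,b,p,r)
P=np.array(P);u=(P[2]+P[3]-P[0]-P[1]);L=np.linalg.norm(u)/2;u/=2*L;y=(P[1]+P[3]-P[0]-P[2]);W=np.linalg.norm(y)/2;y/=2*W;n=np.cross(u,y)
print('centre top',P.mean(0),'u',u,L,'y',y,W,'n',n,'slope',np.degrees(np.arcsin(u[2])),'az',np.arctan2(u[1],u[0]))
def pad(c):
    h,s,v=cv2.split(cv2.cvtColor(c['pixels'],cv2.COLOR_RGB2HSV));m=((h>15)&(h<32)&(s>120)).astype(np.uint8)
    k=max(cv2.findContours(m,0,1)[0],key=lambda k:cv2.contourArea(k)*(cv2.boundingRect(k)[0]<290));a=cv2.approxPolyDP(k,6,True)[:,0];return a,cv2.minAreaRect(k)
for c in(c1,c2):
    a,r=pad(c);print(a.tolist(),r); b=cv2.boxPoints(r)
    q=onz(c,b,.006);print(q.mean(0),[np.linalg.norm(q[i]-q[i-1]).round(4) for i in(1,2)],np.arctan2(*(q[1]-q[0])[1::-1]),np.arctan2(*(q[2]-q[1])[1::-1]))
x,y0=proj(c2,[[.65,-.1,.02]])[0];print(x,y0);x0=int(max(0,x-65));y0=int(max(0,y0-60))
g=c2['pixels'][y0:y0+110,x0:x0+150];print(x0,y0)
cv2.imwrite('pics/rack2.png',cv2.resize(g[:,:,::-1],None,fx=5,fy=5,interpolation=cv2.INTER_NEAREST))
```

```text
(np.float64(330.06192893401015), np.float64(178.32845625559872)) (np.float64(233.1033565729893), np.float64(106.14885359016748)) [ 0.5473 -0.3048  0.0843] 2.6503952388541014e-05
(np.float64(354.1590281612369), np.float64(175.1717283268912)) (np.float64(262.1963129850159), np.float64(102.29045524443013)) [ 0.5843 -0.3202  0.0838] 1.4836247964635785e-05
(np.float64(340.1182425540595), np.float64(232.22929416564665)) (np.float64(242.34092409240924), np.float64(170.29491749174917)) [ 0.5179 -0.3771  0.1294] 7.652209902609841e-07
(np.float64(365.18486894360603), np.float64(229.03743050039716)) (np.float64(269.92060193792514), np.float64(167.22699534110544)) [ 0.5548 -0.3925  0.1289] 9.107667658760172e-05
centre top [ 0.5511 -0.3487  0.1066] u [-0.3269 -0.8022  0.4996] 0.0900959185063997 y [ 0.9233 -0.3839 -0.0123] 0.040027978613304774 n [0.2016 0.4573 0.8661] slope 29.975862432890835 az -1.9577802817039287
[[238, 87], [189, 127], [216, 161], [265, 123]] ((226.8902587890625, 124.48780822753906), (45.91508483886719, 64.8121109008789), 51.34019470214844)
[ 0.4343 -0.1449  0.006 ] [np.float64(0.1181), np.float64(0.0809)] 0.11671544768548066 -1.408289298472313
[[186, 133], [131, 177], [163, 214], [218, 173]] ((174.3770294189453, 174.85244750976562), (53.007266998291016, 71.95672607421875), 50.194427490234375)
[ 0.4332 -0.1462  0.006 ] [np.float64(0.1181), np.float64(0.0811)] 0.13471592597917229 -1.4370516430417413
278.90657364049264 75.73308160539983
213 15
```

View pics/rack2.png

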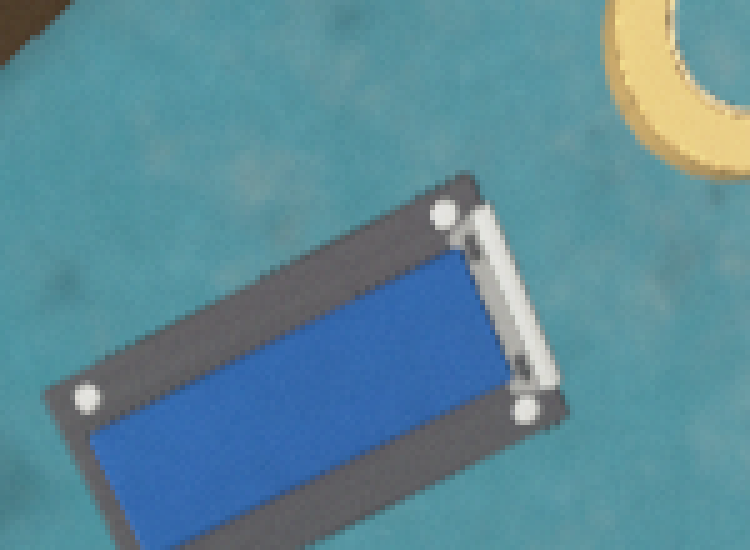

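The rack crop is clean. The plinth top corners at the stop end are at crop (462,250) and (513,378), with far corner (92,437). Two foot screws are at (444,213) and (525,410).

Run:
```python
from h import *
np.set_printoptions(precision=4,suppress=True)
c1,c2,c3=load('w1'),load('w2'),load('w3')
B=[]
for c in(c1,c2):
    h,s,v=cv2.split(cv2.cvtColor(c['pixels'],cv2.COLOR_RGB2HSV));m=((abs(h.astype(int)-107)<6)&(s>130)&(v>150)).astype(np.uint8)
    m[150:]=0;k=max(cv2.findContours(m,0,1)[0],key=cv2.contourArea);print(v[m>0].mean(),v[m>0].std(),cv2.contourArea(k));b=cv2.boxPoints(cv2.minAreaRect(k));B.append(b);print(b.tolist(),cv2.approxPolyDP(k,3,True)[:,0].tolist())
for i in range(4):
    print(tri([(c1,B[0][i]),(c2,B[1][i])]))
for c,b in zip((c1,c2),B):
    q=onz(c,b,.024);q=q[np.argsort(q[:,0])];A=q[:2].mean(0);E=q[2:].mean(0);print('far end',A,'stop end',E,np.linalg.norm(E-A),'az',np.arctan2(*(E-A)[1::-1]))
# scene/side check of rack height and pad from stereo of pad corners
def padb(c):
    h,s,v=cv2.split(cv2.cvtColor(c['pixels'],cv2.COLOR_RGB2HSV));m=((h>15)&(h<32)&(s>120)).astype(np.uint8)
    k=max(cv2.findContours(m,0,1)[0],key=lambda k:cv2.contourArea(k)*(cv2.boundingRect(k)[0]<290));b=cv2.approxPolyDP(k,6,True)[:,0].astype(float);return b[np.argsort(b[:,0])]
print('pad',[tri([(c1,a),(c2,b)])[0] for a,b in zip(padb(c1),padb(c2))])
from bench import ctrl
o=ctrl.get_obs();T=rot(o['eef_rot']);print(o['eef_pos'],T.as_matrix())
# finger tips: light pad tips in w3 ; bottom of view
Y,X=384,512
top=np.array([.5511,-.3487,.1066]);n=np.array([.189,.463,.866])
print('TCP for high',top-n*(.006+.019),'hover',top-n*.025+.1*n, 'lamp clearance check')
g=c3['pixels'][225:300,100:420];cv2.imwrite('pics/f.png',cv2.resize(g[:,:,::-1],None,fx=2.5,fy=2.5))
```

```text
169.93506493506493 3.768763145268496 1604.0
[[278.0, 59.000022888183594], [343.5999755859375, 26.200031280517578], [354.0, 47.000038146972656], [288.4000244140625, 79.80003356933594]] [[344, 27], [281, 58], [288, 79], [350, 49]]
172.24809673085534 3.4420904620976813 2135.0
[[230.00003051757812, 102.0], [304.0000305175781, 65.0], [316.0000305175781, 89.0], [242.00003051757812, 126.0]] [[304, 65], [231, 102], [242, 126], [314, 90]]
(array([ 0.5703, -0.0948,  0.0135]), np.float64(0.0004210360025192355))
(array([ 0.6872, -0.1055,  0.0221]), np.float64(6.063252319591243e-05))
(array([ 0.6857, -0.1424,  0.0304]), np.float64(0.00035890199476015013))
(array([ 0.5685, -0.1333,  0.0233]), np.float64(0.00023343624210123476))
far end [ 0.5687 -0.1142  0.024 ] stop end [ 0.6872 -0.1242  0.024 ] 0.11893233387514028 az -0.0843850731045711
far end [ 0.5699 -0.1146  0.024 ] stop end [ 0.6868 -0.124   0.024 ] 0.11721555282969107 az -0.07954383927199166
pad [array([ 0.3726, -0.1131,  0.0063]), array([ 0.3823, -0.1907,  0.0096]), array([ 0.487 , -0.0991,  0.0056]), array([ 0.4974, -0.1769,  0.012 ])]
[ 0.6188 -0.2524  0.3528] [[ 0.4392  0.8646 -0.2441]
 [ 0.7473 -0.5024 -0.4348]
 [-0.4986  0.0086 -0.8668]]
TCP for high [ 0.5464 -0.3603  0.0849] hover [ 0.5653 -0.314   0.1716] lamp clearance check
```

{"fn": "move_arm", "kwargs": {"plan": [-0.7,-0.3,-1.9,0,0,0.14,-0.7,-0.3,-1.9,0,0,0.14,-1.07,-1.23,-3.62,0,0,0.14,-1.07,-1.23,-3.62,0,0,0.14,-1.07,-1.23,-3.62,0,0,0.14,-1.07,-1.23,-3.62,0,0,0.14], "grip": 72}}

```text
time_s: 3.82
eef_pos: [0.5669, -0.3132, 0.1725]
eef_rot: [0.148, 0.802, 0.539, -0.212]
wrist_force: [1.4, -0.2, 0.2]
opening: 0.843
grasp_force: 0.0
```

Run:
```python
from h import *
np.set_printoptions(precision=4,suppress=True)
from bench import ctrl
c=snap('w4');o=ctrl.get_obs();T=rot(o['eef_rot']);print(o['eef_pos'],T.as_matrix(),o['opening'],o['q'])
cv2.imwrite('pics/w4b.png',cv2.resize(c['pixels'][:,:,::-1],(800,600)))
```

```text
[ 0.5674 -0.313   0.173 ] [[ 0.3297  0.927  -0.1789]
 [ 0.8009 -0.3749 -0.4669]
 [-0.4999  0.0106 -0.866 ]] 0.8417431914193054 [-0.4248  0.4158  1.4851 -0.5524  1.2571  0.1413]
```

View pics/w4b.png

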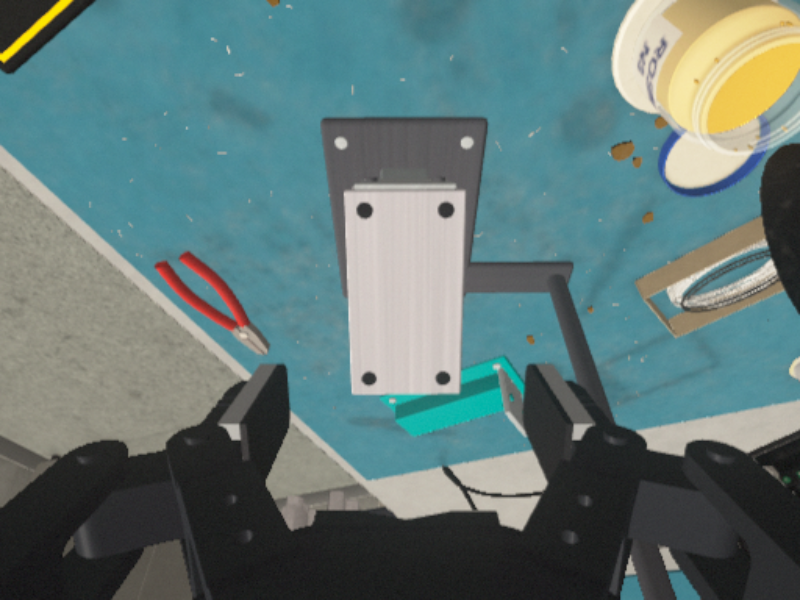

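w4 (800x600) shows the plate aligned with the view, with dots at (365,210), (446,210), (369,378) and (443,378). The fingertips' inner corners are at about (287,366) and (527,366).

Run:
```python
from h import *
np.set_printoptions(precision=4,suppress=True)
from bench import ctrl
c=load('w4');c1=load('w1');c3=load('w3');o=ctrl.get_obs();T=rot(o['eef_rot']);e=o['eef_pos']
def dot(c,uv,r):
    g=cv2.cvtColor(c['pixels'],cv2.COLOR_RGB2GRAY).astype(float);x,y=map(round,uv)
    w=g[y-r:y+r+1,x-r:x+r+1];w=np.clip(w.max()*.85-w,0,None);yy,xx=np.mgrid[y-r:y+r+1,x-r:x+r+1];return (w*xx).sum()/w.sum(),(w*yy).sum()/w.sum()
d4=[(a*.64,b*.64) for a,b in((365,210),(446,210),(369,378),(443,378))]
d3=[(233.10,106.15),(262.2,102.29),(242.34,170.29),(269.92,167.23)];d1=[(330.06,178.33),(354.16,175.17),(340.12,232.23),(365.18,229.04)]
P=[]
for a,b,f in zip(d4,d3,d1):
    a=dot(c,a,6);p,r=tri([(c,a),(c3,b),(c1,f)]);P.append(p);print(a,p,r)
P=np.array(P);m=P.mean(0);t=T.inv().apply(P-e);print('top centre',m,'in tool',t.mean(0));print(t)
for px,y in((287,-.036),(527,.036),(246,-.036),(287,405)[:1]+(-.036,) if 0 else (568,.036)):
    d=T.inv().apply(ray(c,[(px*.64,366*.64)]))[0];oo=T.inv().apply(np.array(c['origin'])-e);s=(y-oo[1])/d[1];print(px,oo+s*d)
```

```text
(np.float64(232.92478089814156), np.float64(134.21222945574192)) [ 0.5473 -0.305   0.0841] 0.0002111389913231993
(np.float64(285.04080416976916), np.float64(133.9312413573024)) [ 0.5844 -0.3203  0.0838] 0.0002029512982419393
(np.float64(235.7443768507564), np.float64(241.88096354841196)) [ 0.5179 -0.3772  0.1292] 0.00016524947651145948
(np.float64(283.03875442961623), np.float64(241.61651347220223)) [ 0.5549 -0.3924  0.1291] 0.00027261675724784184
top centre [ 0.5512 -0.3487  0.1065] in tool [-0.0007 -0.0024  0.0771]
[[ 0.0443 -0.0225  0.0768]
 [ 0.0444  0.0176  0.0776]
 [-0.0458 -0.0222  0.0767]
 [-0.0457  0.0177  0.0774]]
287 [ 0.0099 -0.036  -0.0335]
527 [ 0.0062  0.036  -0.025 ]
246 [ 0.0245 -0.036  -0.0665]
568 [ 0.0218  0.036  -0.0601]
```

{"fn": "move_arm", "kwargs": {"plan": [-0.15,-0.35,-0.6,0,0,0,-0.25,-0.6,-1.1,0,0,0,-0.34,-0.8,-1.48,0,0,0,-0.39,-0.9,-1.67,0,0,0,-0.43,-0.98,-1.83,0,0,0,-0.43,-0.98,-1.83,0,0,0,-0.43,-0.98,-1.83,0,0,0]}}

```text
time_s: 4.75
eef_pos: [0.545, -0.3617, 0.0795]
eef_rot: [0.148, 0.801, 0.539, -0.213]
wrist_force: [0.9, 0.1, 0.5]
opening: 0.845
grasp_force: 0.0
```

```bash
cat > s.py <<'E'
from h import *
import sys
from bench import ctrl
np.set_printoptions(precision=4,suppress=True)
o=ctrl.get_obs();T=rot(o['eef_rot']);print(o['time_s'],o['eef_pos'],o['wrist_force'],o['torque'],o['opening'],o['grasp_force'],o['q']);print(T.as_matrix())
if len(sys.argv)>3:
    print('tool-frame of target',T.inv().apply(np.float64(eval(sys.argv[1]))-o['eef_pos']))
E
python3 s.py "[.5512,-.3487,.1065]" 1 1
```

```text
4.75 [ 0.545  -0.3617  0.0795] [0.9353 0.0942 0.5183] [ 0.2042 -0.0746  0.0298] 0.8445113161616965 0.0 [-0.5093  0.5194  1.5491 -0.5974  1.0769  0.1676]
[[ 0.3279  0.9272 -0.1812]
 [ 0.8016 -0.3746 -0.466 ]
 [-0.5     0.0075 -0.866 ]]
tool-frame of target [-0.001   0.0011 -0.0306]
```

{"fn": "move_arm", "kwargs": {"plan": [0,0,0,0,0,0,0,0,0,0,0,0,0,0,0,0,0,0,0,0,0,0,0,0], "grip": 45}}

```text
time_s: 5.25
eef_pos: [0.5459, -0.3617, 0.0804]
eef_rot: [0.149, 0.801, 0.539, -0.212]
wrist_force: [1.6, 3.2, 5.3]
opening: 0.671
grasp_force: 63.5
```

{"fn": "move_arm", "kwargs": {"plan": [0.04,0.09,0.17,0,0,0,0.11,0.28,0.52,0,0,0,0.23,0.56,1.04,0,0,0,0.38,0.93,1.73,0,0,0,0.53,1.3,2.42,0,0,0,0.53,1.3,2.42,0,0,0]}}

```text
time_s: 6.0
eef_pos: [0.5738, -0.2956, 0.2043]
eef_rot: [0.15, 0.801, 0.54, -0.21]
wrist_force: [-0.7, -0.1, -1.8]
opening: 0.674
grasp_force: 64.8
```

```bash
python3 s.py; python3 -c "
from h import *
snap('w5')"
```

```text
6.0 [ 0.5738 -0.2956  0.2043] [-0.7204 -0.0823 -1.8357] [ 0.3796 -0.0998  0.059 ] 0.6742609982393045 64.7764786859625 [-0.3958  0.3854  1.4594 -0.5422  1.3152  0.1347]
[[ 0.3291  0.928  -0.1748]
 [ 0.8014 -0.3724 -0.468 ]
 [-0.4994  0.0139 -0.8663]]
```

```bash
cat > tgt.py <<'E'
from h import *
import sys
from bench import ctrl
np.set_printoptions(precision=3,suppress=True)
o=ctrl.get_obs();T=rot(o['eef_rot'])
x,y,z,az=map(float,sys.argv[1:5])
D=np.c_[[np.cos(az),np.sin(az),0],[np.sin(az),-np.cos(az),0],[0,0,-1]]
if len(sys.argv)>5: # tilted
    D=np.c_[[np.cos(az)*.866,np.sin(az)*.866,-.5],[np.sin(az),-np.cos(az),0],[-np.cos(az)*.5,-np.sin(az)*.5,-.866]]
print('turn',(R.from_matrix(D)*T.inv()).as_rotvec(),'shift',(np.array([x,y,z])-o['eef_pos'])/.05)
print(o['eef_pos'],o['wrist_force'])
E
python3 tgt.py .629 -.119 .1 -.082
```

```text
turn [ 0.302 -0.47  -1.237] shift [ 1.138  3.537 -2.031]
[ 0.572 -0.296  0.202] [-0.806 -0.714 -2.138]
```

{"fn": "move_arm", "kwargs": {"plan": [0.3,0.8,0.4,0.03,-0.05,-0.12,0.6,1.7,0.5,0.07,-0.1,-0.27,0.9,2.6,0.5,0.11,-0.17,-0.44,1.1,3.5,0.4,0.15,-0.23,-0.61,1.14,3.54,0,0.19,-0.3,-0.78,1.14,3.54,-0.3,0.23,-0.36,-0.95,1.14,3.54,-0.7,0.27,-0.42,-1.11,1.14,3.54,-1.2,0.302,-0.47,-1.237,1.14,3.54,-1.5,0.302,-0.47,-1.237,1.14,3.54,-1.5,0.302,-0.47,-1.237]}}

```text
time_s: 7.3
eef_pos: [0.6262, -0.1194, 0.1223]
eef_rot: [-0.002, 0.999, -0.04, -0.003]
wrist_force: [0.4, -0.1, -1.5]
opening: 0.669
grasp_force: 65.0
```

```bash
python3 tgt.py .629 -.119 .0095 -.082;python3 - <<'E'
from h import *
from bench import ctrl
np.set_printoptions(precision=4,suppress=True)
c=snap('w6');o=ctrl.get_obs();T=rot(o['eef_rot']);
cv2.imwrite('pics/w6b.png',cv2.resize(c['pixels'][:,:,::-1],(800,600)))
E
```

```text
turn [-0.005 -0.006 -0.002] shift [ 0.055  0.008 -2.256]
[ 0.626 -0.119  0.122] [ 0.41  -0.101 -1.511]
```

View pics/w6b.png

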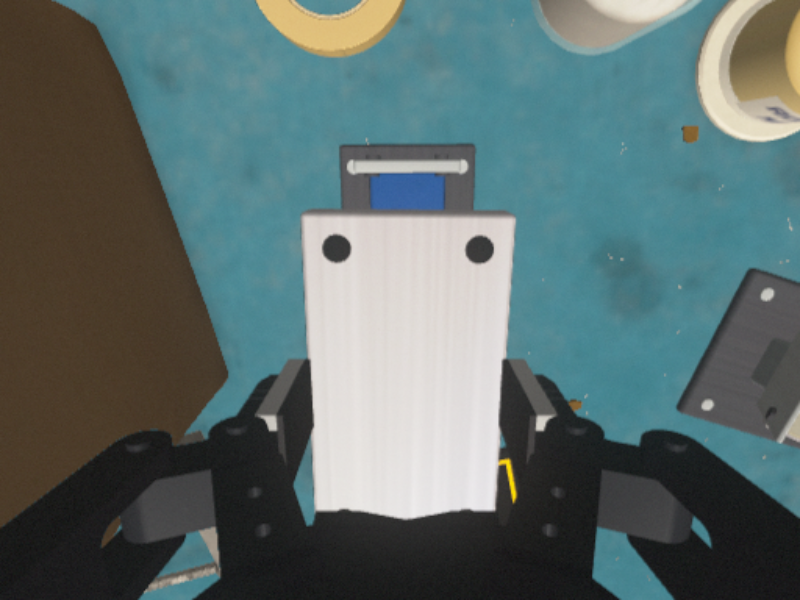

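w6 shows the plate held squarely, with dots at (337,249) and (480,249). The rack stop lies straight ahead, with its ends at (352,166) and (464,166), and the tape and jar are clear. The box corner is at (228,378).

Run:
```python
from h import *
from bench import ctrl
np.set_printoptions(precision=4,suppress=True)
c=load('w6');o=ctrl.get_obs();T=rot(o['eef_rot']);e=o['eef_pos'];s=load('w1')
for z in(0,.1,.15):print('box',z,onz(c,[(228*.64,378*.64)],z))
from pickle import load as _
sc=ctrl.camera('scene');print('box bottom',onz(sc,[(207.7,160)],0))
q=onz(c,np.array([(352,166),(464,166)])*.64,.054);print('stop top ends',q,q.mean(0),np.arctan2(*(q[1]-q[0])[1::-1])+np.pi/2)
# plate dots: top of plate at tool z ~ -.0306
g=cv2.cvtColor(c['pixels'],cv2.COLOR_RGB2GRAY).astype(float)
P=[]
for x,y in((337,249),(480,249)):
    x,y=round(x*.64),round(y*.64);r=11;w=np.clip(150-g[y-r:y+r+1,x-r:x+r+1],0,None);yy,xx=np.mgrid[y-r:y+r+1,x-r:x+r+1];P.append(((w*xx).sum()/w.sum(),(w*yy).sum()/w.sum()))
d=onz(c,P,e[2]+.0306);print(P,d,np.linalg.norm(d[1]-d[0]),np.arctan2(*(d[1]-d[0])[1::-1])+np.pi/2);print('tool',T.inv().apply(d-e))
```

```text
box 0 [[0.5663 0.0021 0.    ]]
box 0.1 [[ 0.611  -0.0424  0.1   ]]
box 0.15 [[ 0.6333 -0.0647  0.15  ]]
box bottom [[0.5748 0.0062 0.    ]]
stop top ends [[ 0.6922 -0.0989  0.054 ]
 [ 0.688  -0.1507  0.054 ]] [ 0.6901 -0.1248  0.054 ] -0.08075734996578499
[(np.float64(214.95467113911428), np.float64(158.55242282761435)), (np.float64(306.5823379037881), np.float64(159.25554264466652))] [[ 0.6717 -0.1034  0.1544]
 [ 0.6683 -0.1426  0.1544]] 0.03936106452592137 -0.08779270045698273
tool [[ 0.0427 -0.0197 -0.0307]
 [ 0.0424  0.0197 -0.0308]]
```

{"fn": "move_arm", "kwargs": {"plan": [0.08,0,-0.8,-0.005,-0.006,0.004,0.08,0,-1.5,-0.005,-0.006,0.004,0.08,0,-1.9,-0.005,-0.006,0.004,0.08,0,-2.1,-0.005,-0.006,0.004,0.08,0,-2.16,-0.005,-0.006,0.004,0.08,0,-2.16,-0.005,-0.006,0.004,0.08,0,-2.16,-0.005,-0.006,0.004]}}

```text
time_s: 8.28
eef_pos: [0.6327, -0.12, 0.0179]
eef_rot: [0.001, 0.999, -0.039, 0.004]
wrist_force: [-0.0, -0.5, -1.7]
opening: 0.674
grasp_force: 65.0
```

```bash
python3 s.py
```

```text
8.275 [ 0.6327 -0.12    0.0179] [-0.0074 -0.5396 -1.6856] [-0.0089 -0.0124  0.0075] 0.673997492494921 64.98730588500621 [-0.3718  0.5458  1.5479  0.0009  1.0403  1.2763]
[[ 0.9969 -0.0777  0.0074]
 [-0.0777 -0.997  -0.002 ]
 [ 0.0075  0.0014 -1.    ]]
```

{"fn": "move_arm", "kwargs": {"plan": [-0.04,0,-0.06,0,0,0,-0.04,0,-0.12,0,0,0,-0.04,0,-0.16,0,0,0,-0.04,0,-0.18,0,0,0]}}

```text
time_s: 8.78
eef_pos: [0.6297, -0.1196, 0.0074]
eef_rot: [0.0, 0.999, -0.039, 0.003]
wrist_force: [-0.4, 0.4, -1.0]
opening: 0.67
grasp_force: 65.0
```

{"fn": "move_arm", "kwargs": {"plan": [0,0,-0.02,0,0,0,0,0,-0.03,0,0,0]}}

```text
time_s: 9.02
eef_pos: [0.6298, -0.1196, 0.0071]
eef_rot: [0.001, 0.999, -0.039, 0.003]
wrist_force: [-4.4, 2.5, 8.7]
opening: 0.675
grasp_force: 66.3
```

{"fn": "move_arm", "kwargs": {"plan": [0.02,0,0.01,0,0,0,0.04,0,0.01,0,0,0,0.06,0,0.01,0,0,0,0.08,0,0.01,0,0,0]}}

```text
time_s: 9.52
eef_pos: [0.6337, -0.1199, 0.0071]
eef_rot: [0.001, 0.999, -0.039, 0.002]
wrist_force: [-5.7, 0.2, 5.5]
opening: 0.673
grasp_force: 65.9
```

```bash
python3 s.py
```

```text
9.525 [ 0.6337 -0.1199  0.0071] [-5.7223  0.2434  5.5402] [-0.0707  0.8267 -0.0918] 0.6733621461097349 65.94994146202225 [-0.3708  0.565   1.5447  0.0004  1.027   1.2776]
[[ 0.997  -0.0777  0.0048]
 [-0.0777 -0.997  -0.0015]
 [ 0.0049  0.0012 -1.    ]]
```

{"fn": "move_arm", "kwargs": {"plan": [0.02,0,0,0,0,0,0.04,0,0,0,0,0]}}

```text
time_s: 9.78
eef_pos: [0.6346, -0.1199, 0.0071]
eef_rot: [0.001, 0.999, -0.039, 0.001]
wrist_force: [-11.6, 0.5, 10.3]
opening: 0.67
grasp_force: 66.5
```

{"fn": "move_arm", "kwargs": {"plan": [0.02,0,0,0,0,0,0.03,0,0,0,0,0]}}

```text
time_s: 10.02
eef_pos: [0.6346, -0.1199, 0.007]
eef_rot: [0.001, 0.999, -0.039, -0.0]
wrist_force: [-16.8, -0.2, 14.7]
opening: 0.671
grasp_force: 67.0
```

{"fn": "move_arm", "kwargs": {"plan": [-0.02,0,0.02,0,0,0,-0.02,0,0.02,0,0,0]}}

```text
time_s: 10.28
eef_pos: [0.6346, -0.1199, 0.0072]
eef_rot: [0.001, 0.999, -0.039, 0.001]
wrist_force: [-8.0, 0.1, 3.2]
opening: 0.671
grasp_force: 65.7
```

{"fn": "move_arm", "kwargs": {"plan": [0,0,0,0,0,0,0,0,0,0,0,0,0,0,0,0,0,0,0,0,0,0,0,0], "grip": 72}}

```text
time_s: 10.78
eef_pos: [0.6366, -0.1197, 0.0078]
eef_rot: [0.001, 0.999, -0.039, 0.003]
wrist_force: [0.4, 0.7, -0.4]
opening: 0.845
grasp_force: 0.0
```

{"fn": "move_arm", "kwargs": {"plan": [0,0,0.5,0,0,0,0,0,1.2,0,0,0,-0.3,-0.3,2.4,0,0,0,-0.6,-0.8,3.4,0,0,0,-0.6,-0.8,3.4,0,0,0,-0.6,-0.8,3.4,0,0,0]}}

```text
time_s: 11.52
eef_pos: [0.6062, -0.1595, 0.1774]
eef_rot: [0.0, 0.999, -0.039, 0.003]
wrist_force: [-0.1, -0.3, 0.1]
opening: 0.845
grasp_force: 0.0
```

```bash
python3 -c "
from h import *
snap('w7')"; python3 tgt.py .586 -.265 .26 1.182 t
```

```text
turn [-0.295  0.479  1.229] shift [-0.393 -2.121  1.676]
[ 0.606 -0.159  0.176] [-0.98  -1.275 -1.16 ]
```

{"fn": "move_arm", "kwargs": {"plan": [0,-0.1,0.8,-0.03,0.05,0.12,-0.05,-0.3,1.3,-0.07,0.1,0.29,-0.1,-0.6,1.6,-0.11,0.17,0.45,-0.2,-0.9,1.7,-0.15,0.24,0.62,-0.3,-1.3,1.7,-0.19,0.31,0.79,-0.39,-1.7,1.68,-0.23,0.38,0.96,-0.39,-2.12,1.68,-0.27,0.44,1.12,-0.39,-2.12,1.68,-0.295,0.479,1.229,-0.39,-2.12,1.68,-0.295,0.479,1.229]}}

```text
time_s: 12.7
eef_pos: [0.5862, -0.264, 0.2587]
eef_rot: [0.142, 0.802, 0.539, -0.215]
wrist_force: [0.1, -0.1, 0.0]
opening: 0.844
grasp_force: 0.0
```

{"fn": "move_arm", "kwargs": {"plan": [-0.2,-0.45,-0.9,0,0,0,-0.4,-0.9,-1.7,0,0,0,-0.4,-0.9,-1.7,0,0,0,-0.4,-0.9,-1.7,0,0,0], "grip": 65}}

```text
time_s: 13.2
eef_pos: [0.5676, -0.3106, 0.1774]
eef_rot: [0.144, 0.803, 0.538, -0.213]
wrist_force: [0.0, 0.3, 0.8]
opening: 0.764
grasp_force: 0.0
```

```bash
python3 -c "
from h import *
c=snap('w8');cv2.imwrite('pics/w8b.png',cv2.resize(c['pixels'][60:330,130:390,::-1],None,fx=2.2,fy=2.2,interpolation=cv2.INTER_CUBIC))
d=load('w7');cv2.imwrite('pics/w7b.png',d['pixels'][:,:,::-1])
"; python3 s.py "[.5489,-.3543,.0961]" 1 1
python3 - <<'E'
import cv2,numpy as np
a=cv2.imread('pics/w8b.png');b=cv2.imread('pics/w7b.png')[:,100:400][:300,:]
h=594;b=cv2.resize(b,(228,228));c=np.zeros((594,800,3),np.uint8);c[:a.shape[0],:a.shape[1]]=a;c[:228,572:]=b;cv2.imwrite('pics/mix.png',c)
E
```

```text
13.25 [ 0.5682 -0.3106  0.1783] [0.8399 1.1923 1.1655] [ 0.2574 -0.123   0.0199] 0.7613999405531368 0.0 [-0.4216  0.4156  1.4729 -0.5464  1.2771  0.1362]
[[ 0.3302  0.9254 -0.1857]
 [ 0.802  -0.3789 -0.4618]
 [-0.4978  0.0035 -0.8673]]
tool-frame of target [-0.0005 -0.0016  0.0951]
```

View pics/mix.png

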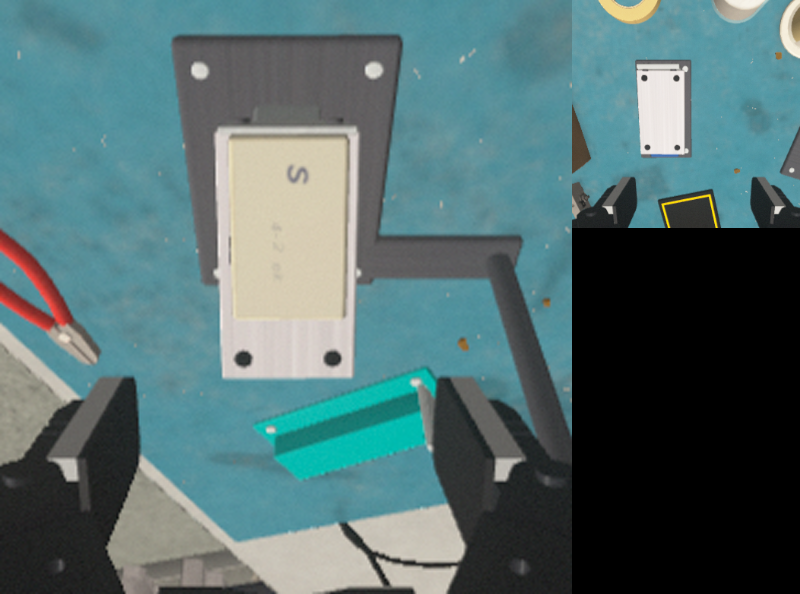

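The mix view shows the module's cream top at crop corners (230,137), (348,137), (345,318) and (234,318), so it sits toward the stop. The lower plate's dots are at (243,358) and (333,358). The inset shows the first plate square on the rack against its stop.

```bash
cat > mod.py <<'E'
from h import *
from bench import ctrl
np.set_printoptions(precision=4,suppress=True)
c=load('w8');o=ctrl.get_obs();T=rot(o['eef_rot']);e=o['eef_pos']
oo=T.inv().apply(np.array(c['origin'])-e)
def onplane(uv,z):
    d=T.inv().apply(ray(c,uv));return oo+d*((z-oo[2])/d[:,2])[:,None]
h,s,v=cv2.split(cv2.cvtColor(c['pixels'],cv2.COLOR_RGB2HSV));x,y=int(290/2.2+130),int(200/2.2+60);print(h[y,x],s[y,x],v[y,x])
m=((abs(h.astype(int)-h[y,x])<8)&(s>30)&(v>120)).astype(np.uint8);m=cv2.morphologyEx(m,cv2.MORPH_CLOSE,np.ones((7,7)));m[:110]=0
cs=cv2.findContours(m,0,1)[0];k=[k for k in cs if cv2.pointPolygonTest(k,(x,y),False)>=0][0]
b=cv2.boxPoints(cv2.minAreaRect(k));q=onplane(b,.0951);print(b.tolist(),'\n',q,q.mean(0),[np.linalg.norm(q[i]-q[i-1]) for i in(1,2)])
g=cv2.cvtColor(c['pixels'],cv2.COLOR_RGB2GRAY).astype(float);P=[]
for X,Y in((243,358),(333,358)):
    X,Y=round(X/2.2+130),round(Y/2.2+60);r=5;w=np.clip(150-g[Y-r:Y+r+1,X-r:X+r+1],0,None);yy,xx=np.mgrid[Y-r:Y+r+1,X-r:X+r+1];P.append(((w*xx).sum()/w.sum(),(w*yy).sum()/w.sum()))
q=onplane(P,.0951+.027);print('low dots',q,q.mean(0)+[.045,0,0])
E
python3 mod.py
```

```text
22 42 214
[[234.0, 121.0], [288.0, 121.0], [288.0, 205.0], [234.0, 205.0]] 
 [[ 0.0536 -0.0231  0.0951]
 [ 0.0536  0.021   0.0951]
 [-0.0186  0.0228  0.0951]
 [-0.0186 -0.0247  0.0951]] [ 0.0175 -0.001   0.0951] [np.float64(0.044078961708885554), np.float64(0.0722041501365364)]
low dots [[-0.0461 -0.0214  0.1221]
 [-0.0458  0.0186  0.1221]] [-0.0009 -0.0014  0.1221]
```

{"fn": "move_arm", "kwargs": {"plan": [0.1,0.29,-0.17,0,0,0,0,0.05,-0.65,0,0,0,-0.12,-0.25,-1.2,0,0,0,-0.23,-0.53,-1.7,0,0,0,-0.29,-0.68,-2,0,0,0,-0.32,-0.75,-2.12,0,0,0,-0.32,-0.75,-2.12,0,0,0,-0.32,-0.75,-2.12,0,0,0]}}

```text
time_s: 14.25
eef_pos: [0.5519, -0.3481, 0.0719]
eef_rot: [0.145, 0.802, 0.538, -0.213]
wrist_force: [-0.6, -0.0, 0.9]
opening: 0.762
grasp_force: 0.0
```

```bash
python3 s.py "[.5507,-.3518,.0651]" 1 1
```

```text
14.25 [ 0.5519 -0.3481  0.0719] [-0.6453 -0.0327  0.9054] [ 0.2369 -0.0118  0.0307] 0.7615407327950309 0.0 [-0.4858  0.5378  1.5383 -0.5937  1.0878  0.1909]
[[ 0.3292  0.9257 -0.1863]
 [ 0.8022 -0.3782 -0.4619]
 [-0.4981  0.0026 -0.8671]]
tool-frame of target [0.0001 0.0003 0.0078]
```

Spot on. I go the last 7 mm, close, and lift.

{"fn": "move_arm", "kwargs": {"plan": [-0.01,-0.03,-0.06,0,0,0,-0.02,-0.06,-0.12,0,0,0,-0.02,-0.06,-0.12,0,0,0]}}

```text
time_s: 14.62
eef_pos: [0.5496, -0.3512, 0.0644]
eef_rot: [0.144, 0.802, 0.538, -0.214]
wrist_force: [0.3, -0.2, 0.3]
opening: 0.763
grasp_force: 0.0
```

{"fn": "move_arm", "kwargs": {"plan": [0,0,0,0,0,0,0,0,0,0,0,0,0,0,0,0,0,0,0,0,0,0,0,0,0,0,0,0,0,0], "grip": 30}}

```text
time_s: 15.25
eef_pos: [0.5504, -0.351, 0.0654]
eef_rot: [0.144, 0.802, 0.539, -0.213]
wrist_force: [-0.2, 3.9, 5.3]
opening: 0.517
grasp_force: 60.6
```

{"fn": "move_arm", "kwargs": {"plan": [0.02,0.04,0.08,0,0,0,0.07,0.17,0.32,0,0,0,0.19,0.46,0.87,0,0,0,0.34,0.83,1.56,0,0,0,0.53,1.3,2.42,0,0,0,0.53,1.3,2.42,0,0,0,0.53,1.3,2.42,0,0,0]}}

```text
time_s: 16.12
eef_pos: [0.5761, -0.2857, 0.1852]
eef_rot: [0.144, 0.802, 0.539, -0.214]
wrist_force: [-0.9, 1.0, -1.3]
opening: 0.516
grasp_force: 61.8
```

```bash
python3 tgt.py .434 -.1455 .12 .12; python3 s.py
```

```text
turn [ 0.331 -0.434 -1.038] shift [-2.841  2.803 -1.304]
[ 0.576 -0.286  0.185] [-0.903  1.004 -1.331]
16.125 [ 0.5761 -0.2857  0.1852] [-0.9031  1.0039 -1.3313] [ 0.3346 -0.1125 -0.0024] 0.5163833764488897 61.756882667541504 [-0.3812  0.4148  1.459  -0.5406  1.3123  0.1601]
[[ 0.3282  0.9257 -0.1883]
 [ 0.803  -0.3783 -0.4605]
 [-0.4975 -0.0001 -0.8674]]
```

{"fn": "move_arm", "kwargs": {"plan": [-0.2,0.6,0.4,0.05,-0.06,-0.15,-0.6,1.2,0.6,0.1,-0.13,-0.31,-1.2,1.8,0.5,0.15,-0.2,-0.47,-1.9,2.3,0.2,0.2,-0.26,-0.63,-2.5,2.7,-0.3,0.25,-0.33,-0.79,-2.84,2.8,-0.9,0.3,-0.39,-0.94,-2.84,2.8,-1.5,0.331,-0.434,-1.038,-2.84,2.8,-2.1,0.331,-0.434,-1.038,-2.84,2.8,-2.1,0.331,-0.434,-1.038,-2.84,2.8,-2.1,0.331,-0.434,-1.038]}}

```text
time_s: 17.38
eef_pos: [0.4343, -0.1464, 0.0808]
eef_rot: [-0.0, 0.998, 0.059, -0.0]
wrist_force: [0.7, -0.1, -0.3]
opening: 0.512
grasp_force: 61.8
```

```bash
python3 tgt.py .434 -.1455 .016 .12
python3 - <<'E'
from h import *
from bench import ctrl
np.set_printoptions(precision=4,suppress=True)
c=snap('w9');o=ctrl.get_obs();T=rot(o['eef_rot']);e=o['eef_pos']
h,s,v=cv2.split(cv2.cvtColor(c['pixels'],cv2.COLOR_RGB2HSV));m=((h>17)&(h<28)&(s<90)&(s>25)&(v>140)).astype(np.uint8);m=cv2.morphologyEx(m,cv2.MORPH_CLOSE,np.ones((9,9)))
k=max(cv2.findContours(m,0,1)[0],key=cv2.contourArea);r=cv2.minAreaRect(k);b=cv2.boxPoints(r);q=onz(c,b,e[2]+.0255);print(r,T.inv().apply(q-e))
ys=((h>22)&(h<32)&(s>170)).astype(np.uint8);n,l,st,ct=cv2.connectedComponentsWithStats(ys);i=1+st[1:,4].argmax();print(st[i],ct[i])
E
```

```text
turn [ 0.    -0.001  0.001] shift [-0.005  0.017 -1.297]
[ 0.434 -0.146  0.081] [ 0.671 -0.054 -0.27 ]
((261.80517578125, 247.7815704345703), (110.1644515991211, 166.5181884765625), 0.7073193788528442) [[-0.0497 -0.0296 -0.0255]
 [ 0.0399 -0.0243 -0.0255]
 [ 0.0393  0.0255 -0.0255]
 [-0.0506  0.0289 -0.0255]]
[206 113 106  95 988] [256.084  134.2621]
```

{"fn": "move_arm", "kwargs": {"plan": [0,0.01,-0.6,0,0,0,0,0.01,-1,0,0,0,0,0.01,-1.22,0,0,0,0,0.01,-1.3,0,0,0,0,0.01,-1.3,0,0,0]}}

```text
time_s: 18.05
eef_pos: [0.4349, -0.1459, 0.0162]
eef_rot: [0.0, 0.998, 0.06, 0.0]
wrist_force: [0.6, -0.0, -1.1]
opening: 0.513
grasp_force: 61.8
```

{"fn": "move_arm", "kwargs": {"plan": [0,0,-0.03,0,0,0,0,0,-0.06,0,0,0]}}

```text
time_s: 18.3
eef_pos: [0.4348, -0.1459, 0.0131]
eef_rot: [0.0, 0.998, 0.06, 0.0]
wrist_force: [-0.0, 0.3, -0.5]
opening: 0.514
grasp_force: 61.8
```

{"fn": "move_arm", "kwargs": {"plan": [0,0,-0.02,0,0,0,0,0,-0.04,0,0,0]}}

```text
time_s: 18.55
eef_pos: [0.4344, -0.1457, 0.0107]
eef_rot: [0.0, 0.998, 0.06, -0.0]
wrist_force: [0.4, -0.3, -1.0]
opening: 0.516
grasp_force: 61.8
```

{"fn": "move_arm", "kwargs": {"plan": [0,0,-0.02,0,0,0,0,0,-0.04,0,0,0]}}

```text
time_s: 18.8
eef_pos: [0.4344, -0.1457, 0.0088]
eef_rot: [0.0, 0.998, 0.06, -0.0]
wrist_force: [-2.7, 2.5, 10.6]
opening: 0.509
grasp_force: 63.6
```

{"fn": "move_arm", "kwargs": {"plan": [0,0,-0.015,0,0,0,0,0,-0.03,0,0,0]}}

```text
time_s: 19.05
eef_pos: [0.4344, -0.1457, 0.0087]
eef_rot: [0.0, 0.998, 0.06, -0.0]
wrist_force: [-9.9, 5.4, 25.7]
opening: 0.514
grasp_force: 67.2
```

{"fn": "move_arm", "kwargs": {"plan": [0,0,0.025,0,0,0,0,0,0.045,0,0,0]}}

```text
time_s: 19.3
eef_pos: [0.4345, -0.1457, 0.0095]
eef_rot: [0.0, 0.998, 0.06, 0.0]
wrist_force: [0.5, -0.3, -1.4]
opening: 0.513
grasp_force: 61.8
```

{"fn": "move_arm", "kwargs": {"plan": [0,0,0,0,0,0,0,0,0,0,0,0,0,0,0,0,0,0,0,0,0,0,0,0], "grip": 72}}

```text
time_s: 19.8
eef_pos: [0.4344, -0.1456, 0.0094]
eef_rot: [0.0, 0.998, 0.06, -0.0]
wrist_force: [-0.4, -0.6, 0.7]
opening: 0.84
grasp_force: 0.0
```

{"fn": "move_arm", "kwargs": {"plan": [0,0,0.4,0,0,0,0,0,1.2,0,0,0,0,0,2.4,0,0,0,0,0,3.2,0,0,0,0,0,3.2,0,0,0,0,0,3.2,0,0,0]}}

```text
time_s: 20.55
eef_pos: [0.4339, -0.1454, 0.1687]
eef_rot: [-0.0, 0.998, 0.06, -0.001]
wrist_force: [-0.2, 0.1, -0.2]
opening: 0.839
grasp_force: 0.0
```

```bash
python3 tgt.py .586 -.265 .26 1.182 t
python3 - <<'E'
from h import *
np.set_printoptions(precision=4,suppress=True)
c=snap('w10')
h,s,v=cv2.split(cv2.cvtColor(c['pixels'],cv2.COLOR_RGB2HSV));m=((h>17)&(h<28)&(s<90)&(s>25)&(v>140)).astype(np.uint8);m=cv2.morphologyEx(m,cv2.MORPH_CLOSE,np.ones((9,9)))
k=max(cv2.findContours(m,0,1)[0],key=cv2.contourArea);b=cv2.boxPoints(cv2.minAreaRect(k));q=onz(c,b,.033);print(q,q.mean(0),[np.linalg.norm(q[i]-q[i-1]) for i in(1,2)],[np.arctan2(*(q[i]-q[i-1])[1::-1]) for i in (1,2)])
E
```

```text
turn [-0.332  0.436  1.038] shift [ 3.042 -2.393  1.826]
[ 0.434 -0.145  0.169] [-0.185  0.068 -0.15 ]
[[ 0.2569 -0.0674  0.033 ]
 [ 0.3501 -0.0774  0.033 ]
 [ 0.3354 -0.2616  0.033 ]
 [ 0.238  -0.2656  0.033 ]] [ 0.2951 -0.168   0.033 ] [np.float64(0.09381414286516787), np.float64(0.18474904596249406)] [np.float64(-0.10770222876251001), np.float64(-1.650517167821429)]
```

Run:
```python
from h import *
np.set_printoptions(precision=4,suppress=True)
c=load('w10');p=proj(c,[[.45,-.144,.033]])[0];print(p)
h,s,v=cv2.split(cv2.cvtColor(c['pixels'],cv2.COLOR_RGB2HSV));m=((h>14)&(h<30)&(s<110)&(s>18)&(v>130)).astype(np.uint8);m=cv2.morphologyEx(m,cv2.MORPH_CLOSE,np.ones((5,5)))
ks=[k for k in cv2.findContours(m,0,1)[0] if cv2.contourArea(k)>50]
k=max(ks,key=lambda k:cv2.pointPolygonTest(k,tuple(map(float,p)),True));b=cv2.boxPoints(cv2.minAreaRect(k));q=onz(c,b,.033);print(b.tolist(),q,q.mean(0),[np.linalg.norm(q[i]-q[i-1]) for i in(1,2)],[np.arctan2(*(q[i]-q[i-1])[1::-1]) for i in (1,2)])
```

```text
[261.0544 156.6648]
[[237.0, 208.0], [237.0, 134.0], [283.0, 134.0], [283.0, 208.0]] [[ 0.3944 -0.1259  0.033 ]
 [ 0.469  -0.1185  0.033 ]
 [ 0.4742 -0.1623  0.033 ]
 [ 0.4    -0.1726  0.033 ]] [ 0.4344 -0.1448  0.033 ] [np.float64(0.07496977121146926), np.float64(0.04409078898054769)] [np.float64(0.09841949962733675), np.float64(-1.452517896039947)]
```

{"fn": "move_arm", "kwargs": {"plan": [0.2,-0.2,1,-0.04,0.06,0.13,0.6,-0.5,1.6,-0.09,0.12,0.29,1.2,-0.9,1.83,-0.14,0.18,0.45,1.8,-1.3,1.83,-0.19,0.25,0.6,2.4,-1.8,1.83,-0.24,0.32,0.76,3.04,-2.4,1.83,-0.29,0.38,0.91,3.04,-2.4,1.83,-0.332,0.436,1.038,3.04,-2.4,1.83,-0.332,0.436,1.038,3.04,-2.4,1.83,-0.332,0.436,1.038]}}

```text
time_s: 21.72
eef_pos: [0.5859, -0.2654, 0.26]
eef_rot: [0.143, 0.803, 0.538, -0.215]
wrist_force: [0.6, 0.2, -0.2]
opening: 0.84
grasp_force: 0.0
```

{"fn": "move_arm", "kwargs": {"plan": [-0.2,-0.45,-0.9,0,0,0,-0.42,-0.98,-1.8,0,0,0,-0.42,-0.98,-1.8,0,0,0,-0.42,-0.98,-1.8,0,0,0]}}

```text
time_s: 22.22
eef_pos: [0.5659, -0.3152, 0.1725]
eef_rot: [0.145, 0.803, 0.538, -0.214]
wrist_force: [0.8, 0.5, 0.7]
opening: 0.841
grasp_force: 0.0
```

```bash
python3 s.py "[.5424,-.3702,.0662]" 1 1
python3 - <<'E'
from h import *
from bench import ctrl
np.set_printoptions(precision=4,suppress=True)
c=snap('w11');o=ctrl.get_obs();T=rot(o['eef_rot']);e=o['eef_pos']
oo=T.inv().apply(np.array(c['origin'])-e)
uh=np.array([-.378,-.926,0]);u=uh*.866+[0,0,.5];y=np.array([.926,-.378,0]);n=np.array([.189,.463,.866])
C=np.array([.5424,-.3702,.0662])+.006*n
g=cv2.cvtColor(c['pixels'],cv2.COLOR_RGB2GRAY)
for su in(-1,1):
  for sy in(-1,1):
    p=proj(c,[C+su*.045*u+sy*.02*y])[0];X,Y=p.round().astype(int);r=12
    w=(g[Y-r:Y+r+1,X-r:X+r+1]<110).astype(np.uint8);N,l,st,ct=cv2.connectedComponentsWithStats(w);
    j=[i for i in range(1,N) if 15<st[i,4]<200];
    if not j: print(p,'none');continue
    i=min(j,key=lambda i:np.hypot(*(ct[i]-r)));q=ct[i]+[X-r,Y-r]
    d=T.inv().apply(ray(c,[q]))[0];z=T.inv().apply(C-e)[2];print(p,q,st[i,4],oo+d*(z-oo[2])/d[2])
E
```

```text
22.225 [ 0.5659 -0.3152  0.1725] [0.7823 0.5173 0.7131] [ 0.2727 -0.0804  0.0263] 0.8411617422851909 0.0 [-0.4287  0.4211  1.4787 -0.5507  1.2657  0.1376]
[[ 0.3304  0.925  -0.1878]
 [ 0.8008 -0.38   -0.4629]
 [-0.4996  0.0026 -0.8663]]
tool-frame of target [ 0.0012 -0.0011  0.122 ]
[237.2886 127.865 ] [237.4545 128.3455] 55 [ 0.0458 -0.022   0.1169]
[282.2077 127.7122] [282.5263 128.0702] 57 [0.0461 0.0182 0.1169]
[239.4031 222.3191] [239.5581 223.2093] 43 [-0.0447 -0.0217  0.1169]
[280.707  222.1957] [281.0714 223.1905] 42 [-0.0446  0.0186  0.1169]
```

{"fn": "move_arm", "kwargs": {"plan": [-0.15,-0.35,-0.7,0,0,0,-0.28,-0.66,-1.27,0,0,0,-0.39,-0.91,-1.74,0,0,0,-0.45,-1.04,-1.98,0,0,0,-0.48,-1.11,-2.12,0,0,0,-0.48,-1.11,-2.12,0,0,0,-0.48,-1.11,-2.12,0,0,0]}}

```text
time_s: 23.15
eef_pos: [0.5423, -0.3702, 0.0661]
eef_rot: [0.145, 0.802, 0.538, -0.214]
wrist_force: [0.4, 0.1, 1.0]
opening: 0.843
grasp_force: 0.0
```

```bash
python3 s.py "[.5397,-.3752,.0579]" 1 1
```

```text
23.15 [ 0.5423 -0.3702  0.0661] [0.4068 0.0645 0.9949] [ 0.1815 -0.1366  0.0013] 0.8426119888001952 0.0 [-0.5226  0.5431  1.5452 -0.6034  1.0605  0.1693]
[[ 0.3284  0.9258 -0.1874]
 [ 0.8014 -0.3781 -0.4635]
 [-0.5     0.0021 -0.866 ]]
tool-frame of target [-0.0008 -0.0005  0.01  ]
```

{"fn": "move_arm", "kwargs": {"plan": [-0.02,-0.05,-0.09,0,0,0,-0.04,-0.09,-0.17,0,0,0,-0.04,-0.09,-0.17,0,0,0]}}

```text
time_s: 23.52
eef_pos: [0.5389, -0.3746, 0.0558]
eef_rot: [0.144, 0.802, 0.538, -0.215]
wrist_force: [0.1, 0.4, -1.1]
opening: 0.841
grasp_force: 0.0
```

{"fn": "move_arm", "kwargs": {"plan": [0,0,0,0,0,0,0,0,0,0,0,0,0,0,0,0,0,0,0,0,0,0,0,0], "grip": 45}}

```text
time_s: 24.02
eef_pos: [0.5394, -0.3747, 0.0565]
eef_rot: [0.144, 0.802, 0.538, -0.215]
wrist_force: [-0.2, 0.2, -0.0]
opening: 0.525
grasp_force: 0.0
```

{"fn": "move_arm", "kwargs": {"plan": [0.04,0.09,0.17,0,0,0,0.11,0.28,0.52,0,0,0,0.23,0.56,1.04,0,0,0,0.38,0.93,1.73,0,0,0,0.53,1.3,2.42,0,0,0,0.6,1.5,2.8,0,0,0,0.6,1.5,2.8,0,0,0]}}

```text
time_s: 24.9
eef_pos: [0.5715, -0.2989, 0.2001]
eef_rot: [0.147, 0.802, 0.539, -0.213]
wrist_force: [-0.4, -0.3, 0.3]
opening: 0.525
grasp_force: 0.0
```

```bash
python3 tgt.py .626 -.1193 .12 -.081
```

```text
turn [ 0.298 -0.473 -1.233] shift [ 1.091  3.593 -1.602]
[ 0.571 -0.299  0.2  ] [-0.403 -0.259  0.303]
```

The fingers closed above the plate, because the tips sit further back at this opening than I assumed. I check that the plate did not move, then regrasp deeper.

{"fn": "move_arm", "kwargs": {"plan": [-0.1,-0.3,-0.5,0,0,0,-0.1,-0.3,-0.5,0,0,0,-0.1,-0.3,-0.5,0,0,0,-0.1,-0.3,-0.5,0,0,0], "grip": 72}}

```text
time_s: 25.4
eef_pos: [0.5648, -0.3146, 0.1722]
eef_rot: [0.145, 0.802, 0.538, -0.214]
wrist_force: [-0.7, 0.8, 0.1]
opening: 0.84
grasp_force: 0.0
```

```bash
cat > low.py <<'E'
from h import *
from bench import ctrl
np.set_printoptions(precision=4,suppress=True)
c=snap('w12');o=ctrl.get_obs();T=rot(o['eef_rot']);e=o['eef_pos'];print(e,o['opening'])
oo=T.inv().apply(np.array(c['origin'])-e)
uh=np.array([-.378,-.926,0]);u=uh*.866+[0,0,.5];y=np.array([.926,-.378,0]);n=np.array([.189,.463,.866])
C=np.array([.5426,-.3697,.067])+.006*n;z=T.inv().apply(C-e)[2]
g=cv2.cvtColor(c['pixels'],cv2.COLOR_RGB2GRAY);Q=[]
for su in(-1,1):
  for sy in(-1,1):
    p=proj(c,[C+su*.045*u+sy*.02*y])[0];X,Y=p.round().astype(int);r=12
    w=(g[Y-r:Y+r+1,X-r:X+r+1]<110).astype(np.uint8);N,l,st,ct=cv2.connectedComponentsWithStats(w)
    j=[i for i in range(1,N) if 15<st[i,4]<200];i=min(j,key=lambda i:np.hypot(*(ct[i]-r)));q=ct[i]+[X-r,Y-r]
    d=T.inv().apply(ray(c,[q]))[0];Q.append(oo+d*(z-oo[2])/d[2])
Q=np.array(Q);print(Q,Q.mean(0))
t=Q.mean(0)+[0,0,.006+.0145];print('shift to grasp',T.apply(t)/.05,'target',e+T.apply(t),'10mm short',T.apply(t-[0,0,.01])/.05)
E
python3 low.py
```

```text
[ 0.5649 -0.3146  0.1723] 0.8410592913459061
[[ 0.0457 -0.0199  0.1149]
 [ 0.0458  0.0203  0.1149]
 [-0.0444 -0.0197  0.1149]
 [-0.0443  0.0204  0.1149]] [0.0007 0.0003 0.1149]
shift to grasp [-0.4995 -1.2446 -2.3519] target [ 0.5399 -0.3768  0.0547] 10mm short [-0.4619 -1.152  -2.1787]
```

{"fn": "move_arm", "kwargs": {"plan": [-0.15,-0.35,-0.7,0,0,0,-0.28,-0.66,-1.27,0,0,0,-0.39,-0.91,-1.74,0,0,0,-0.46,-1.08,-2.06,0,0,0,-0.48,-1.12,-2.14,0,0,0,-0.48,-1.12,-2.14,0,0,0], "grip": 48}}

```text
time_s: 26.2
eef_pos: [0.5408, -0.3707, 0.065]
eef_rot: [0.145, 0.802, 0.538, -0.215]
wrist_force: [0.8, 0.5, 0.1]
opening: 0.562
grasp_force: 0.0
```

{"fn": "move_arm", "kwargs": {"plan": [-0.01,-0.03,-0.05,0,0,0,-0.02,-0.055,-0.1,0,0,0,-0.02,-0.055,-0.1,0,0,0]}}

```text
time_s: 26.58
eef_pos: [0.5394, -0.3733, 0.0595]
eef_rot: [0.144, 0.802, 0.538, -0.215]
wrist_force: [0.7, -0.2, 0.9]
opening: 0.562
grasp_force: 0.0
```

{"fn": "move_arm", "kwargs": {"plan": [-0.006,-0.014,-0.026,0,0,0,-0.011,-0.028,-0.052,0,0,0]}}

```text
time_s: 26.82
eef_pos: [0.5389, -0.3749, 0.0569]
eef_rot: [0.144, 0.802, 0.538, -0.215]
wrist_force: [-0.3, 0.5, 0.3]
opening: 0.563
grasp_force: 0.0
```

{"fn": "move_arm", "kwargs": {"plan": [-0.006,-0.014,-0.026,0,0,0,-0.011,-0.028,-0.052,0,0,0]}}

```text
time_s: 27.08
eef_pos: [0.5382, -0.3763, 0.0541]
eef_rot: [0.144, 0.802, 0.538, -0.215]
wrist_force: [-0.7, 0.2, -0.1]
opening: 0.558
grasp_force: 0.0
```

{"fn": "move_arm", "kwargs": {"plan": [-0.004,-0.01,-0.018,0,0,0,-0.008,-0.019,-0.035,0,0,0]}}

```text
time_s: 27.32
eef_pos: [0.5379, -0.3772, 0.0525]
eef_rot: [0.144, 0.802, 0.538, -0.215]
wrist_force: [-0.2, 4.7, 5.6]
opening: 0.563
grasp_force: 3.6
```

Contact is at z=0.0525 with the 48 mm opening, which puts the tips about 22 mm behind the TCP. I back off, open, and grip about 8 mm deep on the plate's sides.

{"fn": "move_arm", "kwargs": {"plan": [0.05,0.1,0.2,0,0,0,0.05,0.1,0.2,0,0,0,0.07,0.09,0.2,0,0,0,0.07,0.09,0.2,0,0,0], "grip": 72}}

```text
time_s: 27.82
eef_pos: [0.5414, -0.3727, 0.0624]
eef_rot: [0.144, 0.802, 0.538, -0.215]
wrist_force: [-0.1, 0.1, 0.8]
opening: 0.844
grasp_force: 0.0
```

{"fn": "move_arm", "kwargs": {"plan": [-0.02,-0.05,-0.1,0,0,0,-0.05,-0.12,-0.22,0,0,0,-0.08,-0.19,-0.36,0,0,0,-0.084,-0.203,-0.39,0,0,0,-0.084,-0.203,-0.39,0,0,0]}}

```text
time_s: 28.45
eef_pos: [0.5369, -0.3829, 0.0427]
eef_rot: [0.144, 0.802, 0.538, -0.215]
wrist_force: [-0.1, 1.0, 0.4]
opening: 0.846
grasp_force: 0.0
```

{"fn": "move_arm", "kwargs": {"plan": [0,0,0,0,0,0,0,0,0,0,0,0,0,0,0,0,0,0,0,0,0,0,0,0], "grip": 45}}

```text
time_s: 28.95
eef_pos: [0.5379, -0.3828, 0.0437]
eef_rot: [0.145, 0.802, 0.538, -0.214]
wrist_force: [1.6, 4.7, 5.9]
opening: 0.68
grasp_force: 65.1
```

Gripped. Now I lift.

{"fn": "move_arm", "kwargs": {"plan": [0.04,0.09,0.17,0,0,0,0.11,0.28,0.52,0,0,0,0.23,0.56,1.04,0,0,0,0.38,0.93,1.73,0,0,0,0.53,1.3,2.42,0,0,0,0.68,1.67,3.11,0,0,0,0.68,1.67,3.11,0,0,0]}}

```text
time_s: 29.82
eef_pos: [0.574, -0.2981, 0.2031]
eef_rot: [0.147, 0.802, 0.539, -0.212]
wrist_force: [-0.9, -0.5, -1.7]
opening: 0.68
grasp_force: 65.4
```

```bash
python3 tgt.py .626 -.1193 .11 -.081
```

```text
turn [ 0.3   -0.471 -1.234] shift [ 1.04   3.576 -1.861]
[ 0.574 -0.298  0.203] [-0.949 -0.455 -1.749]
```

{"fn": "move_arm", "kwargs": {"plan": [0.3,0.8,0.4,0.03,-0.05,-0.12,0.6,1.7,0.5,0.07,-0.1,-0.27,0.8,2.6,0.5,0.11,-0.17,-0.44,1,3.5,0.4,0.15,-0.23,-0.61,1.04,3.58,0,0.19,-0.3,-0.78,1.04,3.58,-0.3,0.23,-0.36,-0.95,1.04,3.58,-0.7,0.27,-0.42,-1.11,1.04,3.58,-1.2,0.3,-0.471,-1.234,1.04,3.58,-1.4,0.3,-0.471,-1.234,1.04,3.58,-1.4,0.3,-0.471,-1.234]}}

```text
time_s: 31.08
eef_pos: [0.6223, -0.1201, 0.1273]
eef_rot: [-0.004, 0.999, -0.039, -0.002]
wrist_force: [-0.0, -0.7, -1.0]
opening: 0.677
grasp_force: 65.3
```

```bash
cat > pl.py <<'E'
from h import *
from bench import ctrl
np.set_printoptions(precision=4,suppress=True)
c=snap('w13');o=ctrl.get_obs();T=rot(o['eef_rot']);e=o['eef_pos'];print(e)
g=cv2.cvtColor(c['pixels'],cv2.COLOR_RGB2GRAY)
# held plate: two front dots
w=(g<90).astype(np.uint8);w[:90]=0;w[230:]=0;N,l,st,ct=cv2.connectedComponentsWithStats(w)
J=[i for i in range(1,N) if 100<st[i,4]<500 and 190<ct[i,0]<340 and abs(st[i,2]-st[i,3])<4];print([(ct[i],st[i,4]) for i in J])
P=[ct[i] for i in J];oo=T.inv().apply(np.array(c['origin'])-e)
d=T.inv().apply(ray(c,P))
z=oo[2]+.04/abs(d[0,1]/d[0,2]-d[1,1]/d[1,2]);q=oo+d*((z-oo[2])/d[:,2])[:,None];print('plate top z in tool (from 40mm spacing)',z);print(q,'front edge x',q[:,0].mean()+.010)
E
python3 pl.py; python3 tgt.py .630 -.1193 .05 -.081
```

```text
[ 0.6233 -0.1201  0.1284]
[(array([212.7202, 157.1687]), np.int32(243)), (array([307.2602, 157.4472]), np.int32(246))]
plate top z in tool (from 40mm spacing) -0.03295976529154829
[[ 0.0439 -0.0203 -0.033 ]
 [ 0.0437  0.0197 -0.033 ]] front edge x 0.053803699806816506
turn [-0.008 -0.001 -0.003] shift [ 0.135  0.017 -1.568]
[ 0.623 -0.12   0.128] [-0.039 -0.495 -1.072]
```

Run:
```python
from h import *
np.set_printoptions(precision=4,suppress=True)
c=load('w7');g=cv2.cvtColor(c['pixels'],cv2.COLOR_RGB2GRAY);w=(g<110).astype(np.uint8)
N,l,st,ct=cv2.connectedComponentsWithStats(w);J=[i for i in range(1,N) if 15<st[i,4]<150]
q=[(onz(c,[ct[i]],.036)[0],st[i,4]) for i in J];q=[a for a,s in q if .55<a[0]<.72 and -.17<a[1]<-.07];q=np.array(q);print(q,q.mean(0))
```

```text
[[ 0.6792 -0.1031  0.036 ]
 [ 0.6755 -0.143   0.036 ]
 [ 0.589  -0.0949  0.036 ]
 [ 0.5856 -0.1351  0.036 ]
 [ 0.5767 -0.0942  0.036 ]] [ 0.6212 -0.114   0.036 ]
```

{"fn": "move_arm", "kwargs": {"plan": [0.12,0.01,-0.8,-0.008,-0.001,-0.003,0.12,0.01,-1.4,-0.008,-0.001,-0.003,0.12,0.01,-1.8,-0.008,-0.001,-0.003,0.12,0.01,-2,-0.008,-0.001,-0.003,0.12,0.01,-2.08,-0.008,-0.001,-0.003,0.12,0.01,-2.08,-0.008,-0.001,-0.003]}}

```text
time_s: 31.88
eef_pos: [0.6298, -0.1201, 0.0253]
eef_rot: [0.0, 0.999, -0.041, 0.001]
wrist_force: [0.4, -0.1, -2.0]
opening: 0.677
grasp_force: 65.3
```

{"fn": "move_arm", "kwargs": {"plan": [0,0.015,-0.06,0,0,0,0,0.015,-0.12,0,0,0,0,0.015,-0.12,0,0,0]}}

```text
time_s: 32.25
eef_pos: [0.629, -0.119, 0.0183]
eef_rot: [-0.0, 0.999, -0.041, 0.0]
wrist_force: [-0.3, 0.8, -1.8]
opening: 0.676
grasp_force: 65.3
```

{"fn": "move_arm", "kwargs": {"plan": [0,0,-0.02,0,0,0,0,0,-0.03,0,0,0]}}

```text
time_s: 32.5
eef_pos: [0.6292, -0.1191, 0.017]
eef_rot: [-0.0, 0.999, -0.041, 0.0]
wrist_force: [-0.4, -0.6, -1.4]
opening: 0.676
grasp_force: 65.3
```

{"fn": "move_arm", "kwargs": {"plan": [0,0,-0.015,0,0,0,0,0,-0.03,0,0,0]}}

```text
time_s: 32.75
eef_pos: [0.6292, -0.1191, 0.0155]
eef_rot: [-0.0, 0.999, -0.041, 0.0]
wrist_force: [-0.2, 0.1, -1.6]
opening: 0.678
grasp_force: 65.3
```

{"fn": "move_arm", "kwargs": {"plan": [0,0,-0.01,0,0,0,0,0,-0.015,0,0,0]}}

```text
time_s: 33.0
eef_pos: [0.6292, -0.1191, 0.0151]
eef_rot: [-0.0, 0.999, -0.041, 0.0]
wrist_force: [-2.0, 0.6, 2.2]
opening: 0.681
grasp_force: 65.8
```

{"fn": "move_arm", "kwargs": {"plan": [0.02,-0.002,0,0,0,0,0.04,-0.003,0,0,0,0,0.06,-0.005,0,0,0,0,0.075,-0.006,0,0,0,0]}}

```text
time_s: 33.5
eef_pos: [0.6328, -0.1195, 0.0151]
eef_rot: [-0.0, 0.999, -0.041, 0.0]
wrist_force: [-5.4, 1.4, 5.2]
opening: 0.678
grasp_force: 66.1
```

{"fn": "move_arm", "kwargs": {"plan": [0.015,0,0,0,0,0,0.03,0,0,0,0,0]}}

```text
time_s: 33.75
eef_pos: [0.6332, -0.1195, 0.015]
eef_rot: [-0.0, 0.999, -0.041, -0.001]
wrist_force: [-11.0, 0.2, 11.4]
opening: 0.68
grasp_force: 66.6
```

{"fn": "move_arm", "kwargs": {"plan": [0.015,0,0.005,0,0,0,0.025,0,0.005,0,0,0]}}

```text
time_s: 34.0
eef_pos: [0.6331, -0.1195, 0.015]
eef_rot: [-0.0, 0.999, -0.041, -0.002]
wrist_force: [-14.6, 0.2, 12.3]
opening: 0.681
grasp_force: 66.8
```

{"fn": "move_arm", "kwargs": {"plan": [-0.02,0,0.02,0,0,0,-0.02,0,0.02,0,0,0]}}

```text
time_s: 34.25
eef_pos: [0.6331, -0.1194, 0.0151]
eef_rot: [-0.0, 0.999, -0.041, -0.001]
wrist_force: [-5.6, -0.5, 0.8]
opening: 0.676
grasp_force: 65.7
```

{"fn": "move_arm", "kwargs": {"plan": [0,0,0,0,0,0,0,0,0,0,0,0,0,0,0,0,0,0,0,0,0,0,0,0], "grip": 72}}

```text
time_s: 34.75
eef_pos: [0.6349, -0.1194, 0.0161]
eef_rot: [-0.0, 0.999, -0.041, 0.001]
wrist_force: [0.8, -0.1, 0.2]
opening: 0.842
grasp_force: 0.0
```

{"fn": "move_arm", "kwargs": {"plan": [0,0,0.4,0,0,0,0,0,1.2,0,0,0,-0.3,-0.3,2.4,0,0,0,-0.6,-0.8,3.4,0,0,0,-0.6,-0.8,3.4,0,0,0,-0.6,-0.8,3.4,0,0,0]}}

```text
time_s: 35.5
eef_pos: [0.6047, -0.1593, 0.1869]
eef_rot: [-0.0, 0.999, -0.042, 0.001]
wrist_force: [0.5, 1.1, -0.6]
opening: 0.847
grasp_force: 0.0
```

Run:
```python
from h import *
np.set_printoptions(precision=4,suppress=True)
c=snap('w14');g=cv2.cvtColor(c['pixels'],cv2.COLOR_RGB2GRAY);w=(g<110).astype(np.uint8)
N,l,st,ct=cv2.connectedComponentsWithStats(w);J=[i for i in range(1,N) if 15<st[i,4]<150]
q=[onz(c,[ct[i]],.048)[0] for i in J];q=np.array([a for a in q if .57<a[0]<.72 and -.17<a[1]<-.07]);print(q,q.mean(0))
# plate outline (top + any lower edge)
h,s,v=cv2.split(cv2.cvtColor(c['pixels'],cv2.COLOR_RGB2HSV));m=((s<45)&(v>150)).astype(np.uint8)
p=proj(c,[[.632,-.119,.048]])[0];ks=cv2.findContours(m,0,1)[0];k=[k for k in ks if cv2.pointPolygonTest(k,tuple(map(float,p)),False)>=0][0]
b=cv2.boxPoints(cv2.minAreaRect(k));print(onz(c,b,.048))
```

```text
[[ 0.6791 -0.1027  0.048 ]
 [ 0.6756 -0.1427  0.048 ]
 [ 0.589  -0.0948  0.048 ]
 [ 0.5858 -0.1348  0.048 ]] [ 0.6324 -0.1187  0.048 ]
[[ 0.6953 -0.0949  0.048 ]
 [ 0.6905 -0.1589  0.048 ]
 [ 0.5744 -0.1495  0.048 ]
 [ 0.5797 -0.0786  0.048 ]]
```

The top plate reads centre (0.632,−0.119), the same as the first plate and against the stop. The module was measured centred on the pad. I hand in now.

```bash
python3 -c "
from bench import ctrl
print(ctrl.hand_in())"
```

```text
the job is handed in; nothing more can be done
None
```

I handed the job in after about 36 s: the module sits centred and lengthways on the black pad, and the two spacers are piled on the blue rack with their centres within about 0.5 mm, both pushed against the stop. I missed the lower spacer on the first grasp and regripped it. The last look did not cover the cutters, tape and jar, but I did not knowingly touch them.

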